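# Find the full shim case and stand it in its holder

## Task

One of the three identical closed shim cases is full and the other two are empty: lift each to feel which is the heavy one. Lay the two empty ones flat in the steel tray, lid up, and stand the full one upright on its end in the grey stand, between the tall cheeks, where its weight takes the sprung floor plate down. Set the cases down rather than dropping them, and leave everything else on the bench where it is.

Things in the scene. Friction and masses are not known exactly. Their poses are not given: they have to be found in the camera images.
- case_1: closed teal case, one of three alike, 66 mm (72 over clasp and hinge) along its x, 130 mm along its y, 26 mm along its z, lid fixed shut. Starts flat on the bench, lid up. Origin: centre of its underside (its middle is 13 mm up its z). One of the three is full, 0.5 to 0.7 kg; two are empty, 0.12 to 0.18 kg; which one changes and cannot be seen.
- case_2: closed teal case, one of three alike, 66 mm (72 over clasp and hinge) along its x, 130 mm along its y, 26 mm along its z, lid fixed shut. Starts flat on the bench, lid up. Origin: centre of its underside (its middle is 13 mm up its z). One of the three is full, 0.5 to 0.7 kg; two are empty, 0.12 to 0.18 kg; which one changes and cannot be seen.
- case_3: closed teal case, one of three alike, 66 mm (72 over clasp and hinge) along its x, 130 mm along its y, 26 mm along its z, lid fixed shut. Starts flat on the bench, lid up. Origin: centre of its underside (its middle is 13 mm up its z). One of the three is full, 0.5 to 0.7 kg; two are empty, 0.12 to 0.18 kg; which one changes and cannot be seen.
- tray: open sheet-steel tray fixed to the bench, outside 260 mm along its x, 180 mm along its y, walls and floor 3 mm thick, lip 15 mm high. Origin: centre of its underside, on the bench. Two cases fit side by side, long sides along the tray's y, 60 mm either side of its middle.
- stand: grey holder for one case stood on end, fixed. Base 84 x 130 x 6 mm. Two cheeks, 60 mm deep, 146 mm high, at its y = +-43 mm, 82 mm apart inside: a case's 66 mm width goes between them, no room there for fingers. Low lips at its x = +-24 mm, tops at 26 mm, 44 mm apart inside, take the 26 mm thickness; open above them along x. Origin: centre of its underside.
- stand_seat (a point): fixed point at the middle of the stand's pocket, 10 mm above the bench: the top of the floor plate when it is fully down; a full case standing home on its end has its middle 65 mm above it. Axes as the stand's.
- stand_plate (a joint): the sprung steel floor plate of the stand: 0 = up (its top 18 mm above the bench), 0.008 m = down on its stop (10 mm). It starts to sink at about 2.5 N and is fully down at about 4 N: a full case takes it down by its weight, an empty one does not.
- sleeve: black turned sleeve lying on its side, 56 mm across, 120 mm long; a bystander, loose. Origin: centre of its underside.
- tin: round grease tin, 68 mm across, 34 mm tall; a bystander, loose. Origin: centre of its underside.
- bottle: white squeeze bottle with a red spout, 58 mm across, 207 mm tall; a bystander, loose. Origin: centre of its underside.
- tape: roll of black tape lying flat, 58 mm across, 19 mm tall; a bystander, loose. Origin: centre of its underside.
- small_spanner: combination spanner, 164 mm long, 27 mm wide, 7 mm thick; a bystander, loose. Origin: centre of its underside.
- reamer: black reamer lying down, 141 mm long, 13 mm thick; a bystander, loose. Origin: centre of its underside.
Things that resemble listed ones, but are neither listed nor needed, are in the scene too. Leave any brown or purple look-alike of the case_1 alone.

How it is judged (in metres and radians):
At the end, for the whole second after the job is handed in: The full case stands on a short end in the stand, plate down (over 6 mm), upright within 0.08 rad, either face front; both empty cases lie flat (0.06 rad), lid up, inside the tray, side by side or stacked; all at rest (value of joint stand_plate above 0.006 m and ((horizontal distance between case_1 and stand_seat below 0.03 m and angle between the y axis of case_1 and the z axis of stand, either way round below 0.08 rad and height (world z) of case_1 between 0.066 and 0.081 m and linear speed of each of case_1, case_2, case_3 below 0.02 m/s and x of case_2 in the frame of tray between -0.11 and 0.11 m and y of case_2 in the frame of tray between -0.04 and 0.04 m and height (world z) of each of case_2, case_3 below 0.04 m and angle between each of case_2, case_3's own z axis and vertical below 0.06 rad and x of case_3 in the frame of tray between -0.11 and 0.11 m and y of case_3 in the frame of tray between -0.04 and 0.04 m) or (horizontal distance between case_2 and stand_seat below 0.03 m and angle between the y axis of case_2 and the z axis of stand, either way round below 0.08 rad and height (world z) of case_2 between 0.066 and 0.081 m and linear speed of each of case_2, case_1, case_3 below 0.02 m/s and x of case_1 in the frame of tray between -0.11 and 0.11 m and y of case_1 in the frame of tray between -0.04 and 0.04 m and height (world z) of each of case_1, case_3 below 0.04 m and angle between each of case_1, case_3's own z axis and vertical below 0.06 rad and x of case_3 in the frame of tray between -0.11 and 0.11 m and y of case_3 in the frame of tray between -0.04 and 0.04 m) or (horizontal distance between case_3 and stand_seat below 0.03 m and angle between the y axis of case_3 and the z axis of stand, either way round below 0.08 rad and height (world z) of case_3 between 0.066 and 0.081 m and linear speed of each of case_3, case_1, case_2 below 0.02 m/s and x of case_1 in the frame of tray between -0.11 and 0.11 m and y of case_1 in the frame of tray between -0.04 and 0.04 m and height (world z) of each of case_1, case_2 below 0.04 m and angle between each of case_1, case_2's own z axis and vertical below 0.06 rad and x of case_2 in the frame of tray between -0.11 and 0.11 m and y of case_2 in the frame of tray between -0.04 and 0.04 m))); the robot touches nothing.
It fails at once if a case is dropped: it falls freely more than about 4 cm ((linear speed of case_1 above 0.9 m/s and contact force between case_1 and anything else below 0.05 N) or (linear speed of case_2 above 0.9 m/s and contact force between case_2 and anything else below 0.05 N) or (linear speed of case_3 above 0.9 m/s and contact force between case_3 and anything else below 0.05 N)).
It fails at once if another thing on the bench is shifted by more than 4 cm (distance of any of sleeve, tin, bottle, tape, small_spanner, reamer from where it was at the start of the episode above 0.04 m).
It also fails if it takes over 72 s, if anything falls off the work surface, if the arm or the gripper's body presses on something with over 40 N, if the wrist force passes 120 N, or if a joint passes its speed limit or range.

## Robot

A 6-joint arm with a two-finger parallel gripper is mounted at the origin on a cart in front of the work surface, level with it; the furniture and walls round the work are solid. World frame = base frame: x ahead of the robot, y to its left, z up, the work surface at z = 0. Lengths are in mm, angles in rad, forces in N, time in s.
With the tool pointing down it reaches from about 300 to 775 mm from the base axis. Payload 14.6 kg.
Tool frame: the origin (TCP) lies midway between the tips of the shut fingers; the grasp point (between the pads) lies 19 mm behind it (manip.grip_depth is the distance from the TCP to the grasp point, in mm); x points along the fingers, y is the direction in which the jaws open and shut, and the axes are right-handed (so a half turn about x gives the same grasp; the last joint's range is limited). The gripper opens to 94 mm and grips with 3 to 60 N. Pads are 16 mm wide; open, the fingers measure 119 mm over their backs; the gripper's body (75 mm by 177 mm) begins 78 mm behind the grasp point.
Start: joints at [-1.246, 0.3, 1.521, -0, 1.321, -0.067], TCP at [210.011, -508.315, 175.246] pointing down, gripper open.
Joint ranges: [-3.03, 3.03], [-0.79, 2.21], [0.23, 2.52], [-1.04, 4.18], [0, 3.07], [-2.55, 2.55]. Speed limits (rad/s): [2.22, 2.22, 2.57, 3.14, 3.14, 3.14].

## Interface

Orientations are given as [roll, pitch, yaw] about the fixed x, y, z axes, in that order (R = Rz(yaw) Ry(pitch) Rx(roll)).
In Python, from cell import readout, cams, ticket, manip gives the robot as it stands. The module is installed in compiled form; this text tells all that it offers.
- The arm moves only by the tool apply_moves, never from a script. Its argument "plan" is one flat list of numbers, 7 for each row, row after row: the turn, a rotation vector about the tool's x, y, z in rad, then the shift along the tool's x, y, z in m, then the opening in per cent of the stroke, from 0 (shut) to 100 (fully open). In form: [wx, wy, wz, x, y, z, fingers, wx, wy, wz, x, y, z, fingers, ...]. A call has 1 to 5 rows; each row shifts and turns the commanded pose from where the row before left it, along the tool's axes as they then stand; what a row does not reach is not made up. A row lasts 1/8 s, in which the tool goes at most 62.5 mm and 10.7 degrees, less where a joint would pass 70% of its speed; a pose out of reach is approached as far as the arm can. A call with a gripper value outside its range is refused whole. The fingers move at their own pace and stop on an object; "force" is the grip in N (left out, the last holds). Time passes only in rows, so rows that do not move let the fingers close. It gives the time, the measured TCP pose, the force and the opening at its end, in the units of the state.
- readout.read_state(): the state, without advancing time (a new reading comes with each control period).
- cams.camera(name): name is "scene" or "top" or "wrist"; returns a dict with "image" (420x560x3 uint8, red, green, blue), "fovy" (degrees; the focal length in pixels is half the picture's height over the tangent of half this angle, whatever the lens; pixels are square), "cx", "cy" (the principal point, pixels), "position" and "orientation" of the camera in the world; the wrist camera has in their place "T_tool_cam" (4x4, takes a point from camera to tool coordinates, whose origin is the TCP and whose axes are the tool frame's). Camera axes: x right, y down, z forward; pixel columns grow to the right and rows downward; lengths in mm; the calibration is good to about 2 mm. A picture is of the moment at which its call begins: read the wrist's pose just before it. There is no depth.
- ticket.sign_off(): hands the job in, once; it reports no verdict.
The state is a dict: "clock": time; "joints": joint angles; "qd": joint speeds; "effort": joint torques, N m; "eef_pos": TCP position; "eef_rot": TCP orientation; "wrist_force": force on the tool from outside, world axes, zero at the start; "moment": the same for the moment, N m; "finger_gap": finger opening in mm.
Only numpy, scipy, OpenCV 4.12 (cv2) and the standard library are available. Lean on these libraries where they do the work, as an engineer would, in place of code of your own. Each camera call takes 0.05 s, during which the arm holds its last target.

## Working session

There is one attempt and no reset: what is moved stays moved. The work goes in short steps, Python scripts to look and compute and a tool call to move; the robot and the scene stay as the last step left them, time stands still between calls to the robot, and variables do not carry over. Pictures are saved under pics/ and viewed, and the job is handed in when it is done.

Besides the shell and the picture viewer there is one more tool, called after "Call:" by a JSON object that holds its "method" and its "body". apply_moves: Moves the arm, as the interface text tells. Its arguments: {"type":"object","properties":{"plan":{"type":"array","items":{"type":"number"}},"force":{"type":"number"}},"required":["plan"]}

```bash
mkdir -p pics; ls
python3 - <<'E'
from cell import readout, cams, ticket, manip
import cv2
print(readout.read_state()); print(manip.grip_depth, [a for a in dir(manip) if a[0]!='_'])
for n in ("scene","top","wrist"):
    c=cams.camera(n); cv2.imwrite(f"pics/{n}0.png",c["image"][:,:,::-1])
    print(n,{k:v for k,v in c.items() if k!="image"})
E
```

```text
pics
{'clock': 0.0, 'joints': array([-1.24557048e+00,  3.00469597e-01,  1.52157444e+00, -7.09091185e-06,
        1.32068206e+00, -6.65820346e-02]), 'qd': array([ 5.72183989e-04, -9.96915360e-04,  1.96611811e-04,  5.33513823e-04,
        3.65798076e-05, -1.03615514e-03]), 'effort': array([ 3.46204279e-04, -5.31800687e+01, -3.52739918e+01,  7.08630262e-02,
        2.44083098e-02, -9.97927509e-05]), 'eef_pos': array([ 209.93466035, -508.04403503,  174.68997954]), 'eef_rot': array([-1.63131876,  1.56966287,  1.90208354]), 'wrist_force': array([ 0.33528667, -0.08556821,  0.35409178]), 'moment': array([ 0.03681675, -0.037972  , -0.04366599]), 'finger_gap': 93.6895734171255}
18.8 ['Unreachable', 'grip_depth']
scene {'fovy': 53.355925976062494, 'cx': 273.7366020827624, 'cy': 216.23064154388445, 'position': array([185.06463083, 814.74222884, 878.00997273]), 'orientation': array([-2.34022403,  0.01777533, -2.62151203])}
top {'fovy': 49.32056795217685, 'cx': 280.39532026924303, 'cy': 208.19617966465268, 'position': array([ 428.31904744,   78.14040741, 1300.30490627]), 'orientation': array([-2.99884015,  0.00411888, -1.57725448])}
wrist {'fovy': 66.74064978082126, 'cx': 275.3736894273897, 'cy': 209.95425836122814, 'T_tool_cam': array([[-4.97951532e-04, -2.80345380e-01,  9.59899068e-01,
        -2.08745410e+02],
       [ 9.99999425e-01, -1.05149601e-03,  2.11656833e-04,
         1.73237534e+00],
       [ 9.49993024e-04,  9.59898621e-01,  2.80345742e-01,
        -8.24391521e+01],
       [ 0.00000000e+00,  0.00000000e+00,  0.00000000e+00,
         1.00000000e+00]])}
```

View pics/scene0.png

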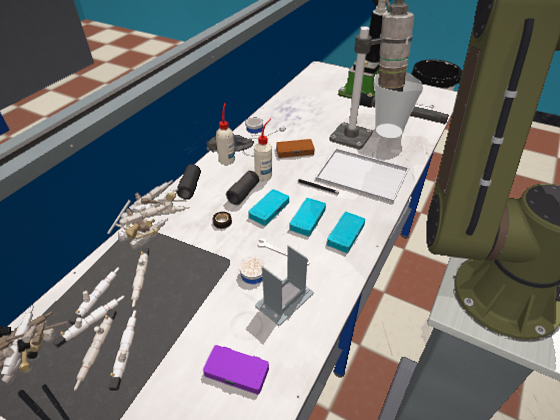

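View pics/top0.png

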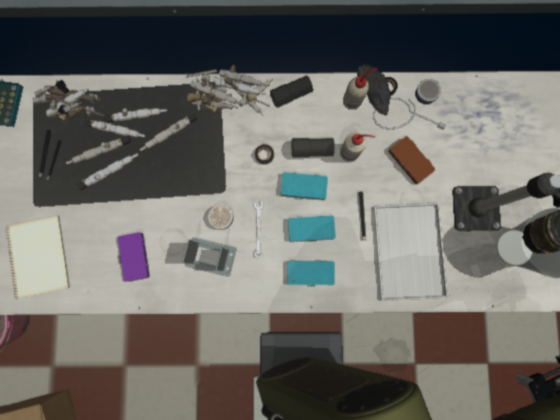

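View pics/wrist0.png

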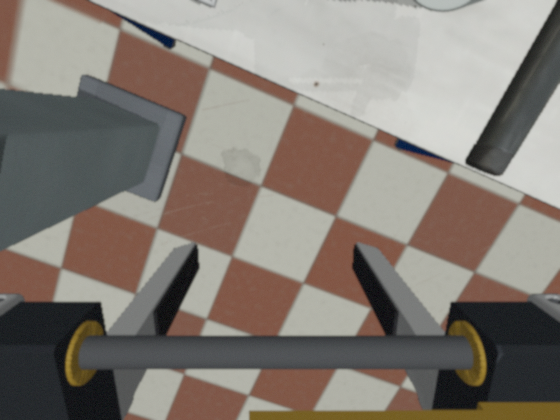

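Top view: the teal cases are at (304,186), (311,229) and (311,272). The brown look-alike at (411,160) and the purple one at (133,256) get left alone. The grey stand is at (209,257) and the steel tray at (408,251). Next I'll measure them.

```bash
cat > h.py <<'E'
import numpy as np, cv2
from scipy.spatial.transform import Rotation as Ro
from cell import readout, cams
def RR(e): return Ro.from_euler('xyz',e).as_matrix()
class Cam:
    def __init__(s,name):
        st=readout.read_state(); c=cams.camera(name); s.im=c["image"]; s.bgr=s.im[:,:,::-1].copy()
        s.f=s.im.shape[0]/2/np.tan(np.radians(c["fovy"])/2); s.cx,s.cy=c["cx"],c["cy"]
        if name=="wrist":
            T=np.array(c["T_tool_cam"]); Rt=RR(st["eef_rot"]); s.R=Rt@T[:3,:3]; s.p=Rt@T[:3,3]+st["eef_pos"]
        else: s.R=RR(c["orientation"]); s.p=np.array(c["position"])
    def ray(s,u,v):
        d=s.R@np.array([(u-s.cx)/s.f,(v-s.cy)/s.f,1]); return d/np.linalg.norm(d)
    def onz(s,u,v,z):
        d=s.ray(u,v); return s.p+d*(z-s.p[2])/d[2]
    def proj(s,P):
        q=s.R.T@(np.asarray(P,float)-s.p); return np.array([s.cx+s.f*q[0]/q[2],s.cy+s.f*q[1]/q[2]])
def tri(rays):
    A=np.zeros((3,3));b=np.zeros(3)
    for p,d in rays:
        M=np.eye(3)-np.outer(d,d);A+=M;b+=M@p
    x=np.linalg.solve(A,b); return x,[np.linalg.norm((np.eye(3)-np.outer(d,d))@(x-p)) for p,d in rays]
def teal(c):
    h=cv2.cvtColor(c.bgr,cv2.COLOR_BGR2HSV); return cv2.inRange(h,(84,120,60),(98,255,255))
def cnts(m,amin=150):
    cs,_=cv2.findContours(m,cv2.RETR_EXTERNAL,cv2.CHAIN_APPROX_NONE); return [k for k in cs if cv2.contourArea(k)>amin]
def save(n,im,box=None,k=1):
    if box: im=im[box[1]:box[3],box[0]:box[2]]
    cv2.imwrite("pics/"+n,cv2.resize(im,None,fx=k,fy=k,interpolation=cv2.INTER_CUBIC))
E
python3 - <<'E'
from h import *
t=Cam("top");s=Cam("scene")
for c,n in((t,"top"),(s,"scene")):
    for k in cnts(teal(c)):
        r=cv2.minAreaRect(k); print(n,cv2.contourArea(k),np.round(cv2.boxPoints(r),1).tolist(), np.round(r[0],1))
    
save("topA.png",t.bgr,(160,160,460,310),2.6); save("sceneA.png",s.bgr,(220,140,420,330),3)
E
```

```text
top 946.0 [[288.0, 262.0], [333.0, 262.0], [333.0, 284.0], [288.0, 284.0]] [310.5 273. ]
top 914.0 [[288.20001220703125, 218.60000610351562], [332.8999938964844, 215.8000030517578], [334.29998779296875, 237.8000030517578], [289.5, 240.60000610351562]] [311.2 228.2]
top 901.0 [[280.70001220703125, 194.39999389648438], [282.70001220703125, 172.60000610351562], [326.70001220703125, 176.60000610351562], [324.70001220703125, 198.39999389648438]] [303.7 185.5]
scene 855.5 [[324.20001220703125, 242.6999969482422], [345.6000061035156, 207.0], [366.6000061035156, 219.60000610351562], [345.20001220703125, 255.3000030517578]] [345.4 231.1]
scene 778.0 [[286.8999938964844, 227.10000610351562], [307.6000061035156, 192.60000610351562], [327.6000061035156, 204.60000610351562], [306.8999938964844, 239.10000610351562]] [307.3 215.9]
scene 776.5 [[245.5, 213.5], [275.5, 183.5], [291.0, 199.0], [261.0, 229.0]] [268.3 206.3]
scene 862.5 [[536.0, 50.0], [559.0, 50.0], [559.0, 115.0], [536.0, 115.0]] [547.5  82.5]
scene 561.0 [[322.0, 61.0], [358.8999938964844, 27.799999237060547], [374.3999938964844, 45.099998474121094], [337.5, 78.19999694824219]] [348.2  53. ]
scene 3697.5 [[405.0, 0.0], [478.0, 0.0], [478.0, 73.0], [405.0, 73.0]] [441.5  36.5]
scene 4460.0 [[74.0, 0.0], [257.0, 0.0], [257.0, 40.0], [74.0, 40.0]] [165.5  20. ]
```

View pics/topA.png

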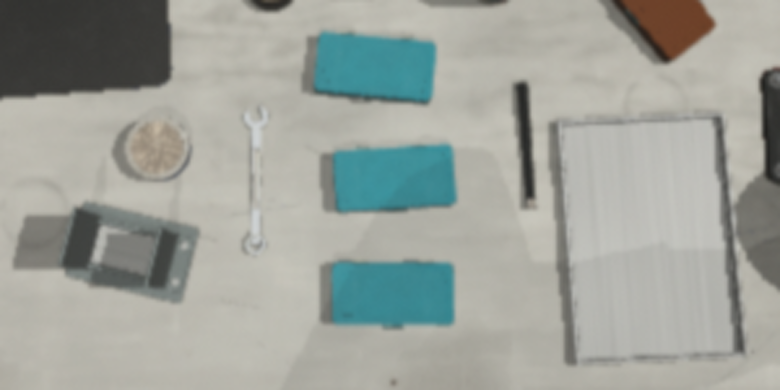

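View pics/sceneA.png

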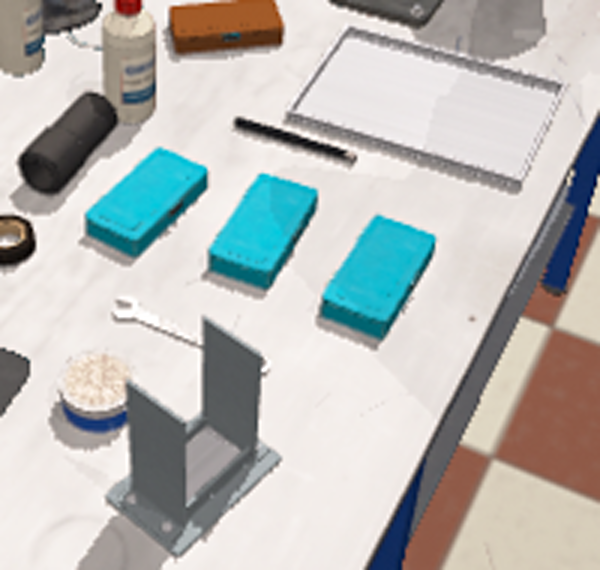

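Run:
```python
from h import *
t=Cam("top");s=Cam("scene")
hs=cv2.cvtColor(s.bgr,cv2.COLOR_BGR2HSV)
for k in cnts(teal(s))[:3]:
    m=np.zeros(s.im.shape[:2],np.uint8); cv2.drawContours(m,[k],-1,255,-1); v=hs[:,:,2][m>0]; print(np.percentile(v,[5,20,35,50,65,80,95]))
m=teal(s)&cv2.inRange(hs[:,:,2],200,255)
top=sorted([cv2.minAreaRect(k) for k in cnts(teal(t))],key=lambda r:-r[0][1])
lid=[cv2.minAreaRect(k) for k in cnts(m,300) if cv2.boundingRect(k)[1]>150]
lid=sorted(lid,key=lambda r:-r[0][0])
for a,b in zip(top,lid):
    x,e=tri([(t.p,t.ray(*a[0])),(s.p,s.ray(*b[0]))]); B=cv2.boxPoints(a); C=np.array([t.onz(*q,26)[:2] for q in B])
    e1=C[1]-C[0];e2=C[2]-C[1];L=e1 if np.linalg.norm(e1)>np.linalg.norm(e2) else e2
    L=L*np.sign(L[1]); print("tri",x.round(1),np.round(e,1),b[1],"z26",C.mean(0).round(1),"sizes",np.linalg.norm(e1).round(),np.linalg.norm(e2).round(),"long-axis dev from +y (deg, ccw)",np.degrees(np.arctan2(-L[0],L[1])).round(1))
# tray
for n,p in dict(tl=(374,207),tr=(437,205),br=(445,297),bl=(380,299)).items(): print(n,t.onz(*p,15).round(1))
for n,p in dict(tl=(187,239),tr=(236,247),br=(229,275),bl=(181,262)).items(): print("stand",n,t.onz(*p,6).round(1))
save("tray.png",t.bgr,(360,190,460,310),6);save("stand.png",t.bgr,(160,220,260,290),7);save("standS.png",s.bgr,(240,230,330,330),6);save("trayS.png",s.bgr,(300,140,430,210),6)
```

```text
[106. 175. 205. 206. 208. 209. 211.]
[101. 152. 205. 211. 219. 220. 222.]
[100. 114. 213. 218. 219. 220. 222.]
tri [431.3   0.5  24.2] [0.9 0.9] (22.12331771850586, 36.01470184326172) z26 [4.305e+02 4.000e-01] sizes 124.0 60.0 long-axis dev from +y (deg, ccw) -0.4
tri [555.6  -3.7  20.8] [0.6 0.6] (20.122648239135742, 35.34040069580078) z26 [554.6  -3.6] sizes 126.0 62.0 long-axis dev from +y (deg, ccw) 3.2
tri [677.5  16.2  24.7] [1.3 1.3] (17.677669525146484, 38.18376159667969) z26 [676.1  15.8] sizes 63.0 126.0 long-axis dev from +y (deg, ccw) -5.7
tl [ 614.6 -183.4   15. ]
tr [ 619.1 -362.2   15. ]
br [ 362.5 -370.1   15. ]
bl [ 358.2 -190.8   15. ]
stand tl [528.1 347.5   6. ]
stand tr [504.5 208.4   6. ]
stand br [426.3 227.5   6. ]
stand bl [463.4 362.9   6. ]
```

View pics/tray.png

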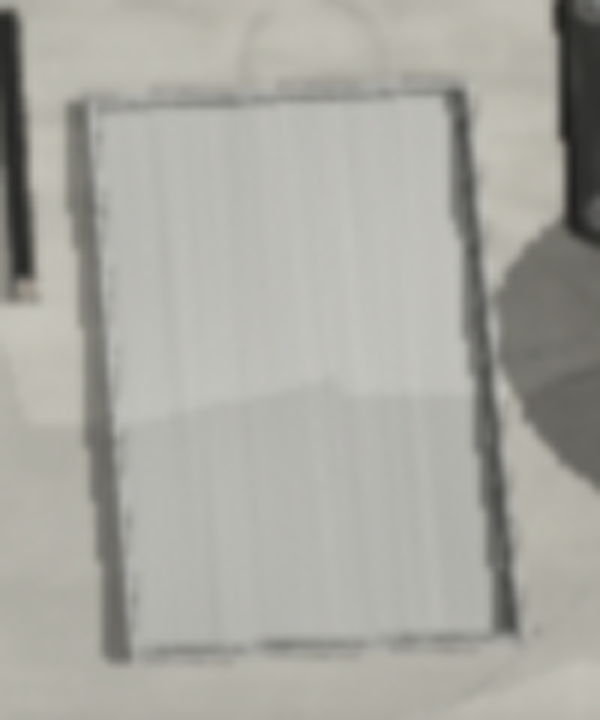

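View pics/stand.png

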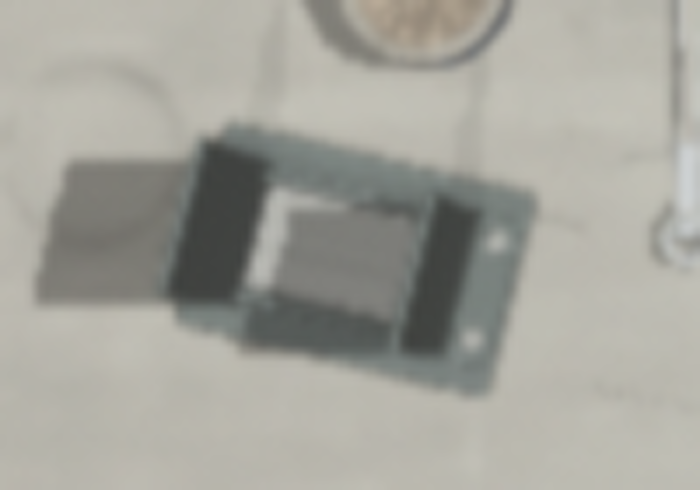

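View pics/standS.png

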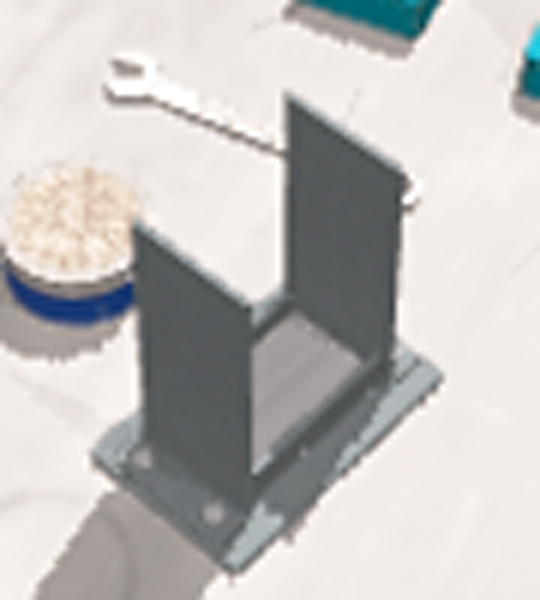

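View pics/trayS.png

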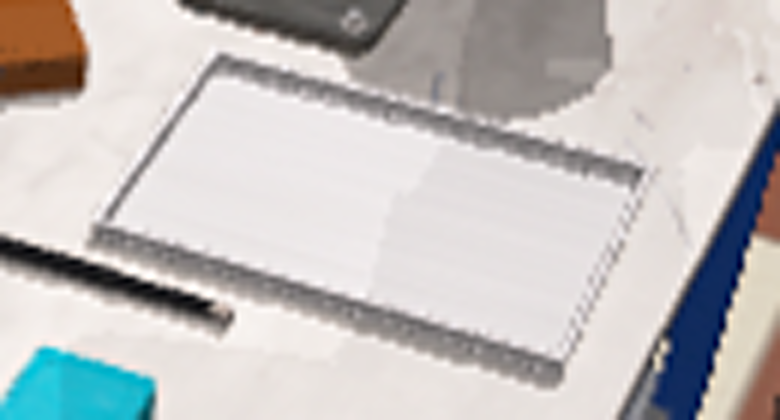

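Run:
```python
from h import *
t=Cam("top");s=Cam("scene")
def T(x,y): return (160+x/7,220+y/7)
def S(x,y): return (240+x/6,230+y/6)
for n,a in dict(tl=(228,122),tr=(537,195),br=(490,395),bl=(178,322)).items(): print(n,t.onz(*T(*a),6).round(1))
for n,a in dict(bl=(92,455),br=(238,572),tr=(443,372)).items(): print("S",n,s.onz(*S(*a),6).round(1))
for n,a,b in (("Afar",(203,140),(137,222)),("Anear",(170,300),(250,308)),("Bfar",(433,197),(288,95)),("Bnear",(402,350),(403,175))):
    x,e=tri([(t.p,t.ray(*T(*a))),(s.p,s.ray(*S(*b)))]);print(n,x.round(1),np.round(e,1),"z146 top/scene",t.onz(*T(*a),146).round(1),s.onz(*S(*b),146).round(1))
# tray rims
def T(x,y): return (360+x/6,190+y/6)
def S(x,y): return (300+x/6,140+y/6)
for n,a,b in (("far+y",(72,102),(93,228)),("far-y",(465,90),(222,57)),("near-y",(517,637),(650,175)),("near+y",(108,660),(560,370))):
    x,e=tri([(t.p,t.ray(*T(*a))),(s.p,s.ray(*S(*b)))]);print(n,x.round(1),np.round(e,1),"z15",t.onz(*T(*a),15).round(1),s.onz(*S(*b),15).round(1))
```

```text
tl [532.4 331.8   6. ]
tr [502.1 206.4   6. ]
br [422.4 224.6   6. ]
bl [452.2 350.2   6. ]
S bl [528.4 337.5   6. ]
S br [449.6 355.7   6. ]
S tr [420.9 230.7   6. ]
Afar [515.1 314.5 139.7] [0.1 0.1] z146 top/scene [514.7 313.2 146. ] [512.2 318.8 146. ]
Anear [458.7 326.3 136.3] [1.1 1.1] z146 top/scene [457.4 323.8 146. ] [456.1 333.  146. ]
Bfar [494.7 231.  140.3] [0.8 0.8] z146 top/scene [493.6 230.  146. ] [493.1 235.7 146. ]
Bnear [439.3 242.  135.1] [0.1 0.1] z146 top/scene [439.1 240.4 146. ] [435.7 250.4 146. ]
far+y [ 614.7 -179.2    8.9] [0.9 0.9] z15 [ 614.7 -177.7   15. ] [ 610.8 -172.5   15. ]
far-y [ 619.9 -367.7    4.1] [0.9 0.9] z15 [ 619.1 -363.6   15. ] [ 613.6 -353.1   15. ]
near-y [ 363.4 -377.9    3. ] [0.7 0.7] z15 [ 364.7 -373.4   15. ] [ 360.3 -361.8   15. ]
near+y [ 354.2 -186.3   11.2] [1.1 1.1] z15 [ 355.5 -185.2   15. ] [ 352.5 -182.3   15. ]
```

```bash
cat > mv.py <<'E'
from h import *
# Rot for tool: dir d of fingers, jaw axis j
def mk(d,j):
    d=np.array(d,float);d/=np.linalg.norm(d);j=np.array(j,float);j-=d*(d@j);j/=np.linalg.norm(j);return np.column_stack([d,j,np.cross(d,j)])
def down(yaw,sgn=1): # jaw axis at yaw deg from world x
    a=np.radians(yaw);return mk([0,0,-1],[sgn*np.cos(a),sgn*np.sin(a),0])
def delta(P,Rg):
    st=readout.read_state();R=RR(st["eef_rot"]);
    rv=(Ro.from_matrix(R.T@Rg)).as_rotvec(); sh=R.T@(np.array(P)-st["eef_pos"])
    ang=np.linalg.norm(rv);n=int(max(np.ceil(np.degrees(ang)/10.3),np.ceil(np.linalg.norm(sh)/60),1))
    print("clock",st["clock"],"pos",st["eef_pos"].round(1),"gap",st["finger_gap"].round(1),"F",st["wrist_force"].round(2),"q",st["joints"].round(2))
    print("total rv",rv.round(3),"shift mm (current tool axes)",sh.round(1),"rows",n)
    # per-row: constant rv/n; shift in the tool axes as they stand after turn so far
    for i in range(n):
        Ri=R@Ro.from_rotvec(rv*i/n).as_matrix(); Rm=Ri
        print(" row",i,(rv/n).round(3),(Rm.T@(R@sh)/n/1000).round(4))
def show():
    st=readout.read_state();R=RR(st["eef_rot"]);print(st["clock"],"pos",st["eef_pos"].round(1),"\n",R.round(3),"\nF",st["wrist_force"].round(2),"M",st["moment"].round(3),"gap",st["finger_gap"].round(1),"q",st["joints"].round(3))
E
python3 - <<'E'
from mv import *
show()
for s in (1,-1): delta([430,0,150],down(-0.4,s))
E
```

```text
Traceback (most recent call last):
  File "mv.py", line 18, in show
    st=readout.read_state();R=RR(st["eef_rot"]);print(st["clock"],"pos",st["eef_pos"].round(1),"\n",R.round(3),"\nF",st["wrist_force"].round(2),"M",st["moment"].round(3),"gap",st["finger_gap"].round(1),"q",st["joints"].round(3))
                                                                                                                                                                                ^^^^^^^^^^^^^^^^^^^^^^
AttributeError: 'float' object has no attribute 'round'
```

```bash
sed -i 's/st\["finger_gap"\].round(1)/round(float(st["finger_gap"]),1)/g' mv.py
python3 - <<'E'
from mv import *
show()
for s in (1,-1): delta([430,0,150],down(-0.4,s))
E
```

```text
0.45 pos [ 210.  -508.3  175.2] 
 [[-0.     0.382 -0.924]
 [ 0.    -0.924 -0.382]
 [-1.    -0.    -0.   ]] 
F [-0.92  0.5  -0.33] M [ 0.007 -0.012  0.049] gap 94.1 q [-1.246  0.3    1.521 -0.     1.321 -0.067]
clock 0.45 pos [ 210.  -508.3  175.2] gap 94.1 F [-0.92  0.5  -0.33] q [-1.25  0.3   1.52 -0.    1.32 -0.07]
total rv [-1.172 -0.     0.   ] shift mm (current tool axes) [  25.3 -385.8 -397.4] rows 10
 row 0 [-0.117 -0.     0.   ] [ 0.0025 -0.0386 -0.0397]
 row 1 [-0.117 -0.     0.   ] [ 0.0025 -0.0337 -0.044 ]
 row 2 [-0.117 -0.     0.   ] [ 0.0025 -0.0283 -0.0476]
 row 3 [-0.117 -0.     0.   ] [ 0.0025 -0.0225 -0.0506]
 row 4 [-0.117 -0.     0.   ] [ 0.0025 -0.0165 -0.0529]
 row 5 [-0.117 -0.     0.   ] [ 0.0025 -0.0102 -0.0544]
 row 6 [-0.117 -0.     0.   ] [ 0.0025 -0.0037 -0.0553]
 row 7 [-0.117 -0.     0.   ] [ 0.0025  0.0028 -0.0553]
 row 8 [-0.117 -0.     0.   ] [ 0.0025  0.0092 -0.0546]
 row 9 [-0.117 -0.     0.   ] [ 0.0025  0.0155 -0.0532]
clock 0.45 pos [ 210.  -508.3  175.2] gap 94.1 F [-0.92  0.5  -0.33] q [-1.25  0.3   1.52 -0.    1.32 -0.07]
total rv [1.97 0.   0.  ] shift mm (current tool axes) [  25.3 -385.8 -397.4] rows 11
 row 0 [0.179 0.    0.   ] [ 0.0023 -0.0351 -0.0361]
 row 1 [0.179 0.    0.   ] [ 0.0023 -0.0409 -0.0293]
 row 2 [0.179 0.    0.   ] [ 0.0023 -0.0455 -0.0215]
 row 3 [0.179 0.    0.   ] [ 0.0023 -0.0486 -0.0131]
 row 4 [0.179 0.    0.   ] [ 0.0023 -0.0502 -0.0042]
 row 5 [0.179 0.    0.   ] [ 0.0023 -0.0501  0.0048]
 row 6 [0.179 0.    0.   ] [ 0.0023 -0.0485  0.0136]
 row 7 [0.179 0.    0.   ] [ 0.0023 -0.0453  0.022 ]
 row 8 [0.179 0.    0.   ] [ 0.0023 -0.0406  0.0298]
 row 9 [0.179 0.    0.   ] [ 0.0023 -0.0347  0.0365]
 row 10 [0.179 0.    0.   ] [ 0.0023 -0.0276  0.0421]
```

Call:
{"method": "apply_moves", "body": {"plan": [0.179,0,0,0.002,-0.035,-0.036,100,0.179,0,0,0.002,-0.041,-0.029,100,0.179,0,0,0.002,-0.0455,-0.0215,100,0.179,0,0,0.002,-0.0485,-0.013,100,0.179,0,0,0.002,-0.05,-0.004,100], "force": 40}}

```text
clock: 1.08
eef_pos: [309.0, -277.7, 165.4]
eef_rot: [2.896, 1.57, -0.748]
wrist_force: [0.6, 0.7, 0.1]
finger_gap: 94.0
```

Call:
{"method": "apply_moves", "body": {"plan": [0.179,0,0,0.002,-0.05,0.005,100,0.179,0,0,0.002,-0.0485,0.0135,100,0.179,0,0,0.002,-0.045,0.022,100,0.179,0,0,0.002,-0.0405,0.03,100,0.179,0,0,0.002,-0.0345,0.0365,100]}}

```text
clock: 1.7
eef_pos: [388.3, -78.7, 155.7]
eef_rot: [-0.615, 1.548, 1.224]
wrist_force: [-2.5, -0.7, -0.3]
finger_gap: 94.2
```

Run:
```python
from mv import *
show(); delta([430,0,100],down(-0.4,-1))
w=Cam("wrist"); save("w1.png",w.bgr)
```

```text
1.7 pos [388.3 -78.7 155.7] 
 [[ 0.008 -0.964 -0.265]
 [ 0.021 -0.265  0.964]
 [-1.    -0.013  0.019]] 
F [-2.53 -0.7  -0.27] M [ 0.085  0.125 -0.558] gap 94.2 q [-0.31  -0.034  1.947  0.024  1.228  2.555]
clock 1.7 pos [388.3 -78.7 155.7] gap 94.2 F [-2.53 -0.7  -0.27] q [-0.31 -0.03  1.95  0.02  1.23  2.56]
total rv [0.275 0.02  0.011] shift mm (current tool axes) [ 57.7 -60.3  63.7] rows 2
 row 0 [0.138 0.01  0.005] [ 0.0289 -0.0302  0.0319]
 row 1 [0.138 0.01  0.005] [ 0.0284 -0.0256  0.036 ]
```

View pics/w1.png

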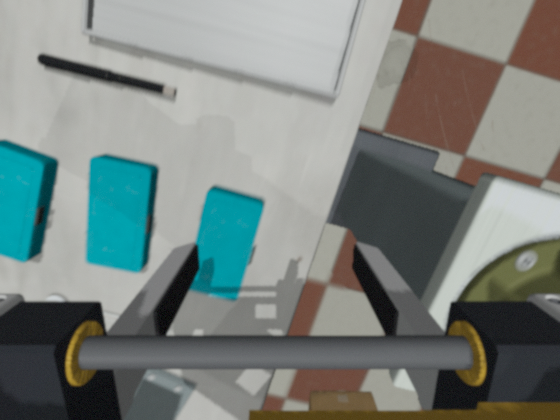

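Run:
```python
from mv import *
delta([430,0,100],down(-0.4,1)@Ro.from_rotvec([0.0,0,0]).as_matrix())
```

```text
clock 1.75 pos [388.7 -77.  155.4] gap 94.1 F [-0.51 -0.03  0.17] q [-0.31 -0.03  1.95  0.03  1.23  2.55]
total rv [-2.854 -0.016  0.032] shift mm (current tool axes) [ 57.5 -60.2  61.4] rows 16
 row 0 [-0.178 -0.001  0.002] [ 0.0036 -0.0038  0.0038]
 row 1 [-0.178 -0.001  0.002] [ 0.0036 -0.0044  0.0031]
 row 2 [-0.178 -0.001  0.002] [ 0.0036 -0.0049  0.0023]
 row 3 [-0.178 -0.001  0.002] [ 0.0036 -0.0052  0.0014]
 row 4 [-0.178 -0.001  0.002] [ 0.0036 -0.0054  0.0004]
 row 5 [-0.178 -0.001  0.002] [ 0.0036 -0.0054 -0.0005]
 row 6 [-0.178 -0.001  0.002] [ 0.0035 -0.0052 -0.0015]
 row 7 [-0.178 -0.001  0.002] [ 0.0035 -0.0049 -0.0024]
 row 8 [-0.178 -0.001  0.002] [ 0.0035 -0.0044 -0.0032]
 row 9 [-0.178 -0.001  0.002] [ 0.0035 -0.0037 -0.004 ]
 row 10 [-0.178 -0.001  0.002] [ 0.0035 -0.003  -0.0046]
 row 11 [-0.178 -0.001  0.002] [ 0.0035 -0.0021 -0.005 ]
 row 12 [-0.178 -0.001  0.002] [ 0.0035 -0.0012 -0.0053]
 row 13 [-0.178 -0.001  0.002] [ 0.0035 -0.0003 -0.0055]
 row 14 [-0.178 -0.001  0.002] [ 0.0035  0.0007 -0.0054]
 row 15 [-0.178 -0.001  0.002] [ 0.0035  0.0017 -0.0052]
```

Call:
{"method": "apply_moves", "body": {"plan": [-0.178,0,0,0,0,0,100,-0.178,0,0,0,0,0,100,-0.178,0,0,0,0,0,100,-0.178,0,0,0,0,0,100,-0.178,0,0,0,0,0,100]}}

```text
clock: 2.38
eef_pos: [387.7, -80.9, 155.7]
eef_rot: [-1.497, 1.549, 1.234]
wrist_force: [-0.0, -0.2, -0.3]
finger_gap: 94.1
```

Call:
{"method": "apply_moves", "body": {"plan": [-0.178,0,0,0,0,0,100,-0.178,0,0,0,0,0,100,-0.178,0,0,0,0,0,100,-0.178,0,0,0,0,0,100,-0.178,0,0,0,0,0,100]}}

```text
clock: 3.0
eef_pos: [387.7, -80.9, 155.7]
eef_rot: [-2.385, 1.549, 1.236]
wrist_force: [0.6, 0.7, -0.0]
finger_gap: 94.3
```

Call:
{"method": "apply_moves", "body": {"plan": [-0.178,0,0,0,0,0,100,-0.178,0,0,0,0,0,100,-0.178,0,0,0,0,0,100,-0.178,0,0,0,0,0,100,-0.178,0,0,0,0,0,100]}}

```text
clock: 3.62
eef_pos: [387.7, -80.9, 155.7]
eef_rot: [3.008, 1.549, 1.236]
wrist_force: [-0.3, -0.6, 0.8]
finger_gap: 93.9
```

Run:
```python
from mv import *
show(); delta([430,0,100],down(-0.4,1))
w=Cam("wrist"); save("w2.png",w.bgr)
```

```text
3.625 pos [387.7 -80.9 155.7] 
 [[ 0.007  0.98  -0.2  ]
 [ 0.021 -0.2   -0.98 ]
 [-1.     0.003 -0.022]] 
F [-0.31 -0.58  0.75] M [-0.024 -0.06   0.038] gap 93.9 q [-0.315 -0.034  1.947  0.023  1.228 -0.122]
clock 3.625 pos [387.7 -80.9 155.7] gap 93.9 F [-0.31 -0.58  0.75] q [-0.32 -0.03  1.95  0.02  1.23 -0.12]
total rv [-0.194 -0.022 -0.005] shift mm (current tool axes) [ 57.6  25.1 -86.5] rows 2
 row 0 [-0.097 -0.011 -0.003] [ 0.0288  0.0125 -0.0432]
 row 1 [-0.097 -0.011 -0.003] [ 0.0283  0.0168 -0.0421]
```

View pics/w2.png

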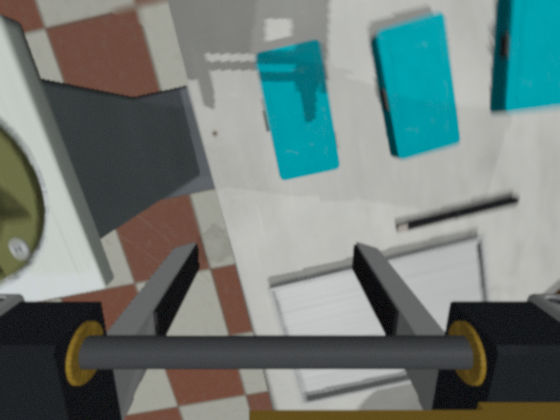

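Run:
```python
from mv import *
w=Cam("wrist"); save("w2c.png",w.bgr,(240,0,480,200),3)
for k in cnts(teal(w),1500):
    r=cv2.minAreaRect(k); B=cv2.boxPoints(r); print(np.round(r[0]),[w.onz(*q,26)[:2].round(0).tolist() for q in B],w.onz(*r[0],26).round(1))
```

```text
[301. 110.] [[400.0, 64.0], [464.0, 62.0], [469.0, -65.0], [399.0, -65.0]] [432.9   2.   26. ]
[419.  90.] [[512.0, 63.0], [583.0, 59.0], [597.0, -73.0], [518.0, -70.0]] [552.4  -1.8  26. ]
[526.  59.] [[626.0, 65.0], [688.0, 53.0], [691.0, -56.0], [624.0, -43.0]] [657.   7.  26.]
```

View pics/w2c.png

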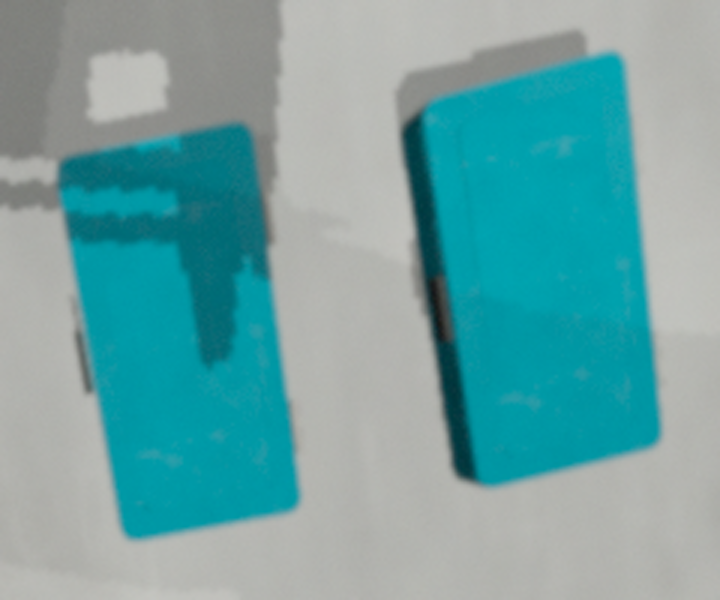

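Run:
```python
from mv import *
delta([432,1,60],down(-0.4,1))
```

```text
clock 3.725 pos [387.7 -80.9 155.7] gap 93.9 F [-0.26 -0.93 -0.09] q [-0.32 -0.03  1.95  0.02  1.23 -0.12]
total rv [-0.198 -0.022 -0.005] shift mm (current tool axes) [ 97.7  26.4 -87. ] rows 3
 row 0 [-0.066 -0.007 -0.002] [ 0.0326  0.0088 -0.029 ]
 row 1 [-0.066 -0.007 -0.002] [ 0.0323  0.0108 -0.0286]
 row 2 [-0.066 -0.007 -0.002] [ 0.0321  0.0127 -0.0281]
```

Call:
{"method": "apply_moves", "body": {"plan": [-0.066,-0.0075,-0.002,0.0325,0.009,-0.029,100,-0.066,-0.0075,-0.002,0.0325,0.011,-0.0285,100,-0.066,-0.0075,-0.002,0.032,0.0125,-0.028,100,0,0,0,0.02,0,0,100,0,0,0,0,0,0,100]}}

```text
clock: 4.35
eef_pos: [431.6, 1.1, 39.0]
eef_rot: [-1.441, 1.567, -3.024]
wrist_force: [0.4, -0.2, 0.7]
finger_gap: 94.0
```

Run:
```python
from mv import *
show(); delta([432,1,4],down(-0.4,1))
```

```text
4.35 pos [431.6   1.1  39. ] 
 [[-0.004  1.    -0.012]
 [-0.    -0.012 -1.   ]
 [-1.    -0.004  0.   ]] 
F [ 0.37 -0.2   0.74] M [-0.043 -0.096 -0.008] gap 94.0 q [-8.200e-02  2.200e-01  1.977e+00 -1.000e-03  9.480e-01 -6.900e-02]
clock 4.35 pos [431.6   1.1  39. ] gap 94.0 F [ 0.37 -0.2   0.74] q [-0.08  0.22  1.98 -0.    0.95 -0.07]
total rv [-0.005  0.     0.004] shift mm (current tool axes) [35.   0.6  0.1] rows 1
 row 0 [-0.005  0.     0.004] [0.035  0.0006 0.0001]
```

Call:
{"method": "apply_moves", "body": {"plan": [0,0,0,0.035,0,0,100,0,0,0,0,0,0,0,0,0,0,0,0,0,0,0,0,0,0,0,0,0,0,0,0,0,0,0,0], "force": 40}}

```text
clock: 4.97
eef_pos: [432.7, 1.0, 5.7]
eef_rot: [0.161, 1.57, -1.418]
wrist_force: [-0.3, -0.4, -0.8]
finger_gap: 57.5
```

Call:
{"method": "apply_moves", "body": {"plan": [0,0,0,0,0,0,0,0,0,0,-0.02,0,0,0,0,0,0,-0.04,0,0,0,0,0,0,0,0,0,0,0,0,0,0,0,0,0]}}

```text
clock: 5.6
eef_pos: [432.1, 1.1, 64.4]
eef_rot: [-1.247, 1.569, -2.826]
wrist_force: [0.3, 0.9, -1.0]
finger_gap: 7.3
```

Run:
```python
from mv import *
show()
w=Cam("wrist"); save("w3.png",w.bgr);show()
```

```text
5.6 pos [432.1   1.1  64.4] 
 [[-0.002  1.    -0.008]
 [-0.001 -0.008 -1.   ]
 [-1.    -0.002  0.001]] 
F [ 0.34  0.87 -0.99] M [ 0.007 -0.129 -0.01 ] gap 7.3 q [-8.200e-02  1.770e-01  1.958e+00 -1.000e-03  1.009e+00 -7.300e-02]
5.65 pos [431.9   1.2  64.1] 
 [[-0.002  1.    -0.008]
 [-0.    -0.008 -1.   ]
 [-1.    -0.002  0.   ]] 
F [-0.18 -0.63 -0.61] M [-0.03  -0.052 -0.005] gap 3.9 q [-8.200e-02  1.770e-01  1.958e+00 -1.000e-03  1.009e+00 -7.300e-02]
```

View pics/w3.png

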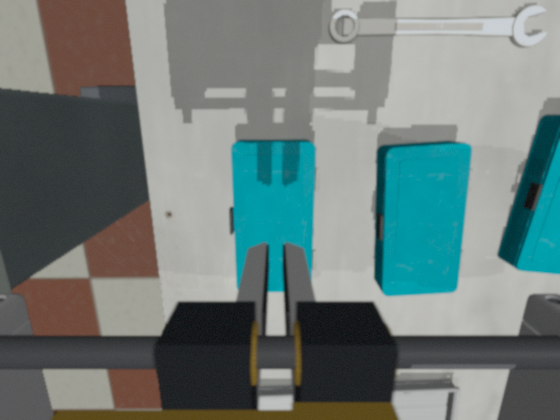

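Run:
```python
from mv import *
w=Cam("wrist"); st=readout.read_state(); print("tcp px",w.proj(st["eef_pos"]), w.proj(st["eef_pos"]-[0,0,60]), st["finger_gap"])
for k in cnts(teal(w),1500):
    r=cv2.minAreaRect(k); B=cv2.boxPoints(r); print(np.round(r[0]),[w.onz(*q,26)[:2].round(0).tolist() for q in B],w.onz(*r[0],26).round(1))
t=Cam("top"); 
for k in cnts(teal(t)): r=cv2.minAreaRect(k);print(r, t.onz(*r[0],26).round(1))
save("t4.png",t.bgr,(240,160,400,310),5)
s=Cam("scene"); save("s4.png",s.bgr,(200,140,420,330),3)
```

```text
tcp px [273.55778036 236.56052069] [274.13512454 211.96483812] 1.016301389436237
[423. 219.] [[520.0, -69.0], [511.0, 63.0], [582.0, 62.0], [601.0, -71.0]] [553.    1.2  26. ]
[274. 216.] [[401.0, 65.0], [464.0, 64.0], [467.0, -64.0], [395.0, -64.0]] [431.5   4.7  26. ]
[530. 194.] [[600.0, 81.0], [644.0, 80.0], [675.0, -49.0], [624.0, -48.0]] [634.8  20.5  26. ]
((311.0999450683594, 227.79995727539062), (21.705108642578125, 44.86744689941406), 85.60128784179688) [555.5  -3.3  26. ]
((303.6803283691406, 185.51641845703125), (44.18144226074219, 21.909650802612305), 5.19442892074585) [676.   15.8  26. ]
```

View pics/s4.png

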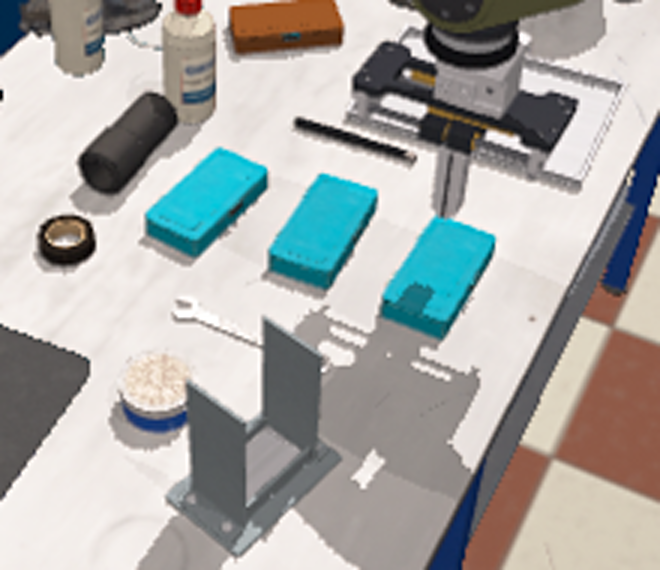

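Run:
```python
from mv import *
show()
s=Cam("scene"); t=Cam("top"); st=readout.read_state(); P=st["eef_pos"]
for c,n,b in((s,"s5.png",(300,160,400,260)),(t,"t5.png",(250,230,370,320))):
    im=c.bgr.copy()
    k=6
    im=cv2.resize(im[b[1]:b[3],b[0]:b[2]],None,fx=k,fy=k,interpolation=cv2.INTER_CUBIC)
    for z,col in((0,(0,0,255)),(-38,(0,255,255)),(-64,(255,0,255))):
        u=c.proj(P+[0,0,z]); print(n,z,u.round(1)); cv2.drawMarker(im,tuple(int(v) for v in (u-b[:2])*k),col,0,20,2)
    cv2.imwrite("pics/"+n,im)
```

```text
5.8 pos [431.9   1.1  64.1] 
 [[-0.003  1.    -0.008]
 [-0.    -0.008 -1.   ]
 [-1.    -0.003  0.   ]] 
F [0.48 0.48 0.14] M [-0.019 -0.096  0.013] gap 0.4 q [-8.200e-02  1.770e-01  1.957e+00 -1.000e-03  1.009e+00 -7.300e-02]
s5.png 0 [347.4 218.1]
s5.png -38 [346.  227.7]
s5.png -64 [345.1 234. ]
t5.png 0 [311.1 272.3]
t5.png -38 [310.2 272.4]
t5.png -64 [309.7 272.4]
```

View pics/s5.png

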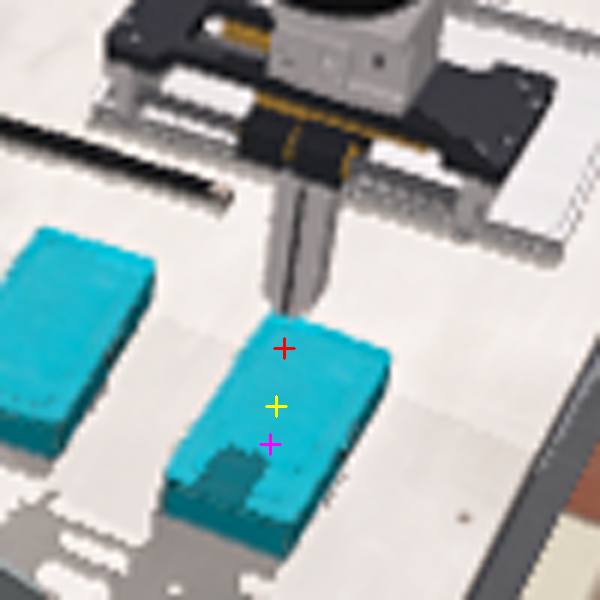

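View pics/t5.png

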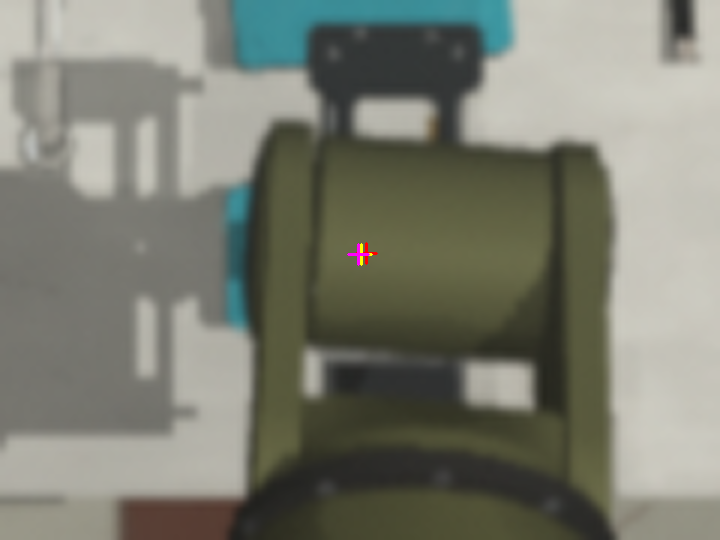

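Run:
```python
from mv import *
st=readout.read_state()
s=Cam("scene"); w=Cam("wrist")
save("w6.png",w.bgr,(220,200,330,320),6)
x,e=tri([(s.p,s.ray(347.5,212.5)),(w.p,w.ray(274,244))]);print(x,e,st["eef_pos"])
# use case lid to estimate scene bias: proj of known lid centre
print(s.proj([432,2,26]))
```

```text
[432.69704516   6.00386764  89.78753379] [np.float64(0.05582780945884867), np.float64(0.055827809458815124)] [432.11715248   1.09315592  64.3925269 ]
[345.93486174 228.02116326]
```

View pics/w6.png

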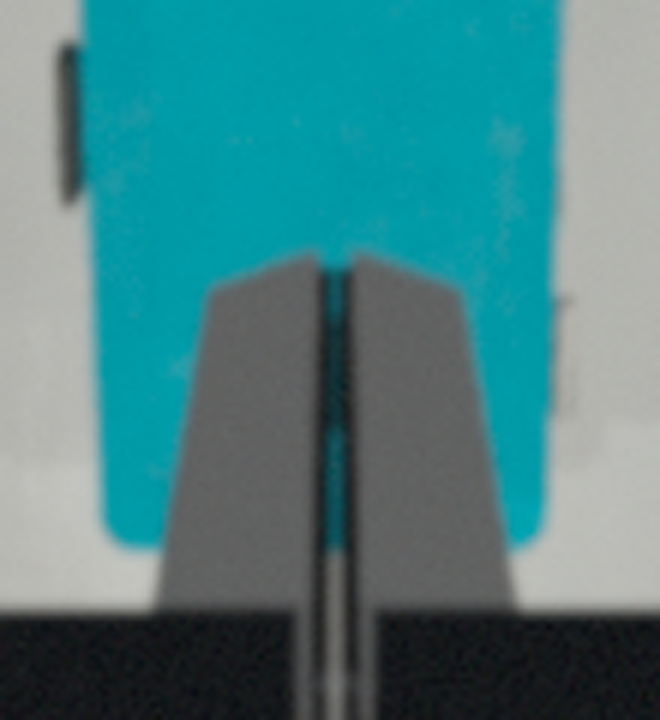

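Call:
{"method": "apply_moves", "body": {"plan": [0,0,0,0,0,0,100,0,0,0,0,0,0,100,0,0,0,0,0,0,100,0,0,0,0,0,0,100,0,0,0,0,0,0,100]}}

```text
clock: 6.62
eef_pos: [432.4, 1.1, 64.9]
eef_rot: [-1.164, 1.569, -2.743]
wrist_force: [0.3, -0.7, 0.5]
finger_gap: 46.5
```

Call:
{"method": "apply_moves", "body": {"plan": [0,0,0,0.01,0,0,100,0,0,0,0.01,0,0,100,0,0,0,0.005,0,0,100,0,0,0,0,0,0,100,0,0,0,0,0,0,100]}}

```text
clock: 7.25
eef_pos: [432.5, 1.1, 40.0]
eef_rot: [-1.02, 1.57, -2.599]
wrist_force: [1.4, 1.0, 0.5]
finger_gap: 93.4
```

Call:
{"method": "apply_moves", "body": {"plan": [0,0,0,0.025,0,0,100,0,0,0,0.012,0,0,100,0,0,0,0.005,0,0,100,0,0,0,0.005,0,0,100,0,0,0,0,0,0,100]}}

```text
clock: 7.88
eef_pos: [432.4, 1.1, -7.0]
eef_rot: [-1.115, 1.57, -2.694]
wrist_force: [0.3, 0.1, 0.9]
finger_gap: 93.7
```

Run:
```python
from mv import *
show()
s=Cam("scene"); save("s7.png",s.bgr,(300,160,400,260),6)
```

```text
7.875 pos [432.4   1.1  -7. ] 
 [[-0.001  1.    -0.008]
 [-0.001 -0.008 -1.   ]
 [-1.    -0.001  0.001]] 
F [0.27 0.14 0.91] M [ 0.069 -0.12  -0.027] gap 93.7 q [-8.200e-02  3.070e-01  2.004e+00 -1.000e-03  8.320e-01 -7.300e-02]
```

View pics/s7.png

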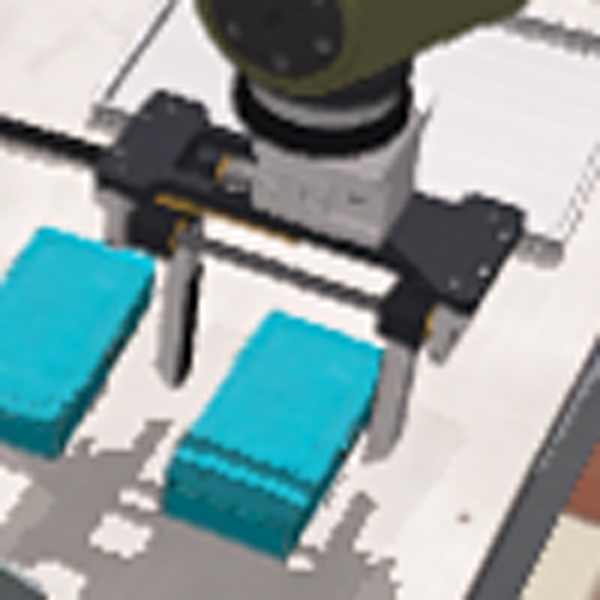

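Call:
{"method": "apply_moves", "body": {"plan": [0,0,0,0.004,0,0,100,0,0,0,0,0,0,0,0,0,0,0,0,0,0,0,0,0,0,0,0,0,0,0,0,0,0,0,0], "force": 40}}

```text
clock: 8.55
eef_pos: [431.7, 1.1, -11.1]
eef_rot: [-1.389, 1.568, -2.968]
wrist_force: [-4.7, 0.1, 4.5]
finger_gap: 64.9
```

Call:
{"method": "apply_moves", "body": {"plan": [0,0,0,0,0,0,0,0,0,0,0,0,0,0]}}

```text
clock: 8.8
eef_pos: [431.7, 1.1, -11.1]
eef_rot: [-1.379, 1.568, -2.958]
wrist_force: [-5.7, 0.2, 6.1]
finger_gap: 65.1
```

Call:
{"method": "apply_moves", "body": {"plan": [0,0,0,-0.01,0,0,0,0,0,0,-0.03,0,0,0,0,0,0,-0.03,0,0,0,0,0,0,0,0,0,0,0,0,0,0,0,0,0]}}

```text
clock: 9.43
eef_pos: [431.9, 1.1, 57.9]
eef_rot: [-1.346, 1.569, -2.924]
wrist_force: [-0.5, -0.2, -5.4]
finger_gap: 65.5
```

Run:
```python
from mv import *
show()
w=Cam("wrist"); save("w8.png",w.bgr); show()
delta([428,-277,90],down(1.7,1))
delta([428,-277,40],down(1.7,1))
```

```text
9.425 pos [431.9   1.1  57.9] 
 [[-0.002  1.    -0.008]
 [-0.    -0.008 -1.   ]
 [-1.    -0.002  0.   ]] 
F [-0.51 -0.24 -5.41] M [-0.047 -0.075  0.015] gap 65.5 q [-8.200e-02  1.870e-01  1.963e+00 -1.000e-03  9.930e-01 -7.300e-02]
9.475 pos [431.7   1.2  57.7] 
 [[-0.003  1.    -0.008]
 [-0.    -0.008 -1.   ]
 [-1.    -0.003  0.   ]] 
F [-0.32 -0.52 -5.4 ] M [-0.032 -0.039 -0.026] gap 65.7 q [-8.200e-02  1.880e-01  1.963e+00 -1.000e-03  9.940e-01 -7.300e-02]
clock 9.475 pos [431.7   1.2  57.7] gap 65.7 F [-0.32 -0.52 -5.4 ] q [-0.08  0.19  1.96 -0.    0.99 -0.07]
total rv [-0.038  0.     0.003] shift mm (current tool axes) [-32.2  -1.5 278.2] rows 5
 row 0 [-0.008  0.     0.001] [-0.0064 -0.0003  0.0556]
 row 1 [-0.008  0.     0.001] [-0.0064 -0.0007  0.0556]
 row 2 [-0.008  0.     0.001] [-0.0064 -0.0011  0.0556]
 row 3 [-0.008  0.     0.001] [-0.0064 -0.0016  0.0556]
 row 4 [-0.008  0.     0.001] [-0.0065 -0.002   0.0556]
clock 9.475 pos [431.7   1.2  57.7] gap 65.7 F [-0.32 -0.52 -5.4 ] q [-0.08  0.19  1.96 -0.    0.99 -0.07]
total rv [-0.038  0.     0.003] shift mm (current tool axes) [ 17.8  -1.4 278.2] rows 5
 row 0 [-0.008  0.     0.001] [ 0.0036 -0.0003  0.0556]
 row 1 [-0.008  0.     0.001] [ 0.0036 -0.0007  0.0556]
 row 2 [-0.008  0.     0.001] [ 0.0036 -0.0011  0.0556]
 row 3 [-0.008  0.     0.001] [ 0.0036 -0.0015  0.0556]
 row 4 [-0.008  0.     0.001] [ 0.0035 -0.002   0.0556]
```

View pics/w8.png

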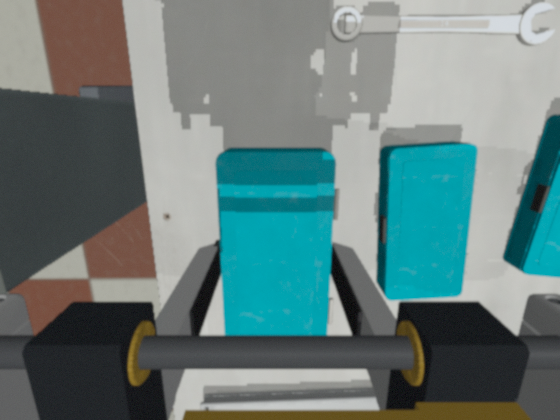

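C1 weighs about 5.4 N, so it is the full one. I'll set it back down and regrip it with the tool leaned 45°, so I can turn it on end.

Call:
{"method": "apply_moves", "body": {"plan": [0,0,0,0.03,0,0,0,0,0,0,0.025,0,0,0,0,0,0,0.009,0,0,0,0,0,0,0.0045,0,0,0,0,0,0,0,0,0,0]}}

```text
clock: 10.1
eef_pos: [432.5, 1.0, -9.4]
eef_rot: [-1.012, 1.57, -2.591]
wrist_force: [1.1, 0.0, -5.9]
finger_gap: 64.8
```

Call:
{"method": "apply_moves", "body": {"plan": [0,0,0,0,0,0,100,0,0,0,0,0,0,100,0,0,0,0,0,0,100,0,0,0,-0.02,0,0,100,0,0,0,-0.03,0,0,100]}}

```text
clock: 10.72
eef_pos: [431.9, 1.1, 40.7]
eef_rot: [-1.393, 1.568, -2.972]
wrist_force: [-0.6, 0.1, -0.4]
finger_gap: 93.7
```

Run:
```python
from mv import *
show()
s=.7071
delta([432,22,40],mk([0,s,-s],[1,0,0]))
```

```text
10.725 pos [431.9   1.1  40.7] 
 [[-0.002  1.    -0.008]
 [-0.    -0.008 -1.   ]
 [-1.    -0.002  0.   ]] 
F [-0.55  0.13 -0.42] M [-0.002 -0.074  0.039] gap 93.7 q [-8.200e-02  2.170e-01  1.976e+00 -1.000e-03  9.510e-01 -7.300e-02]
clock 10.725 pos [431.9   1.1  40.7] gap 93.7 F [-0.55  0.13 -0.42] q [-0.08  0.22  1.98 -0.    0.95 -0.07]
total rv [-0.009  0.786 -0.001] shift mm (current tool axes) [  0.7  -0.1 -20.9] rows 5
 row 0 [-0.002  0.157 -0.   ] [ 0.0001 -0.     -0.0042]
 row 1 [-0.002  0.157 -0.   ] [ 0.0008 -0.     -0.0041]
 row 2 [-0.002  0.157 -0.   ] [ 0.0014 -0.     -0.0039]
 row 3 [-0.002  0.157 -0.   ] [ 0.002   0.     -0.0037]
 row 4 [-0.002  0.157 -0.   ] [ 0.0026  0.     -0.0033]
```

Call:
{"method": "apply_moves", "body": {"plan": [-0.002,0.157,0,0,0,-0.004,100,-0.002,0.157,0,0.001,0,-0.004,100,-0.002,0.157,0,0.0015,0,-0.004,100,-0.002,0.157,0,0.002,0,-0.0035,100,-0.001,0.157,0,0.0025,0,-0.0035,100]}}

```text
clock: 11.35
eef_pos: [433.1, 21.4, 40.4]
eef_rot: [3.135, 0.782, 1.566]
wrist_force: [0.4, 0.7, 0.2]
finger_gap: 94.1
```

Run:
```python
from mv import *
show()
s=.7071
delta([432,22,0],mk([0,s,-s],[1,0,0]))
c=Cam("scene"); save("s9.png",c.bgr,(280,120,430,270),5)
w=Cam("wrist"); save("w9.png",w.bgr)
for k in cnts(teal(w),3000):
    r=cv2.minAreaRect(k); B=cv2.boxPoints(r); print([w.onz(*q,26)[:2].round(0).tolist() for q in B])
```

```text
11.35 pos [433.1  21.4  40.4] 
 [[ 0.004  1.     0.003]
 [ 0.71  -0.001 -0.705]
 [-0.705  0.004 -0.71 ]] 
F [0.43 0.72 0.21] M [-0.314 -0.051 -0.018] gap 94.1 q [-0.496  0.46   1.909  0.708  1.296 -0.883]
clock 11.35 pos [433.1  21.4  40.4] gap 94.1 F [0.43 0.72 0.21] q [-0.5   0.46  1.91  0.71  1.3  -0.88]
total rv [ 0.003 -0.004 -0.004] shift mm (current tool axes) [28.9 -1.3 28.2] rows 1
 row 0 [ 0.003 -0.004 -0.004] [ 0.0289 -0.0013  0.0282]
[[505.0, 48.0], [581.0, 81.0], [587.0, -24.0], [525.0, -46.0]]
[[394.0, 62.0], [473.0, 61.0], [465.0, -42.0], [402.0, -42.0]]
[[93.0, 350.0], [333.0, 349.0], [341.0, 287.0], [119.0, 287.0]]
```

View pics/s9.png

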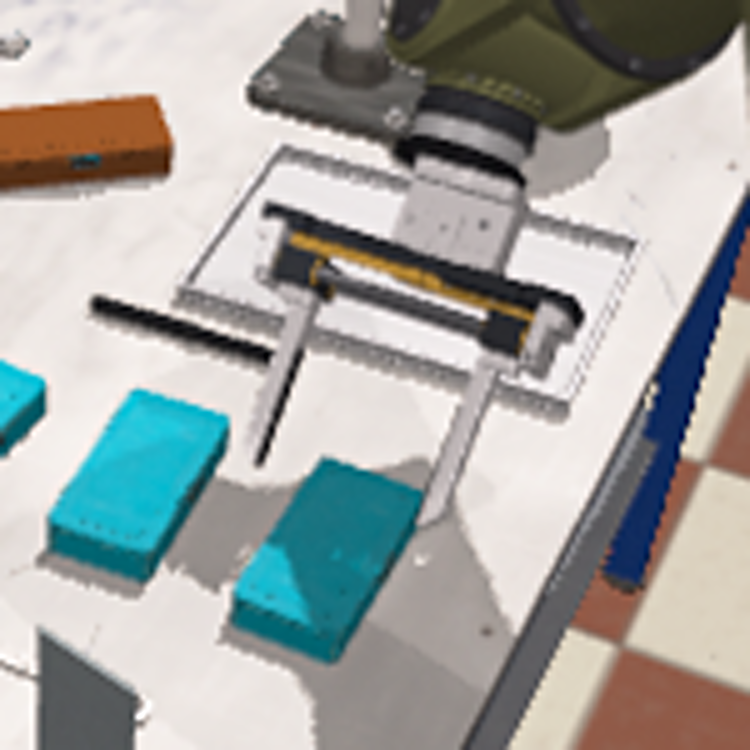

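View pics/w9.png

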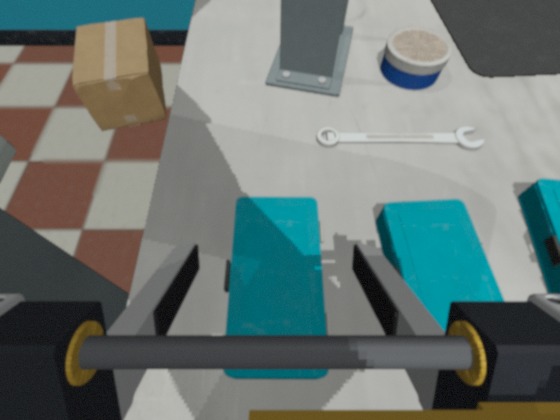

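Call:
{"method": "apply_moves", "body": {"plan": [0,0,0,0.014,0,0.014,100,0,0,0,0.01,0,0.01,100,0,0,0,0.004,0,0.004,100,0,0,0,0.004,0,0.004,100,0,0,0,0,0,0,100]}}

```text
clock: 12.08
eef_pos: [432.5, 21.8, -5.6]
eef_rot: [3.139, 0.787, 1.569]
wrist_force: [0.5, 0.0, 0.1]
finger_gap: 94.0
```

Run:
```python
from mv import *
show()
c=Cam("scene"); save("s10.png",c.bgr,(280,140,400,270),6)
```

```text
12.075 pos [432.5  21.8  -5.6] 
 [[ 0.001  1.     0.002]
 [ 0.706  0.    -0.708]
 [-0.708  0.002 -0.706]] 
F [0.51 0.   0.06] M [-0.32  -0.067  0.036] gap 94.0 q [-0.493  0.553  1.912  0.725  1.22  -0.946]
```

View pics/s10.png

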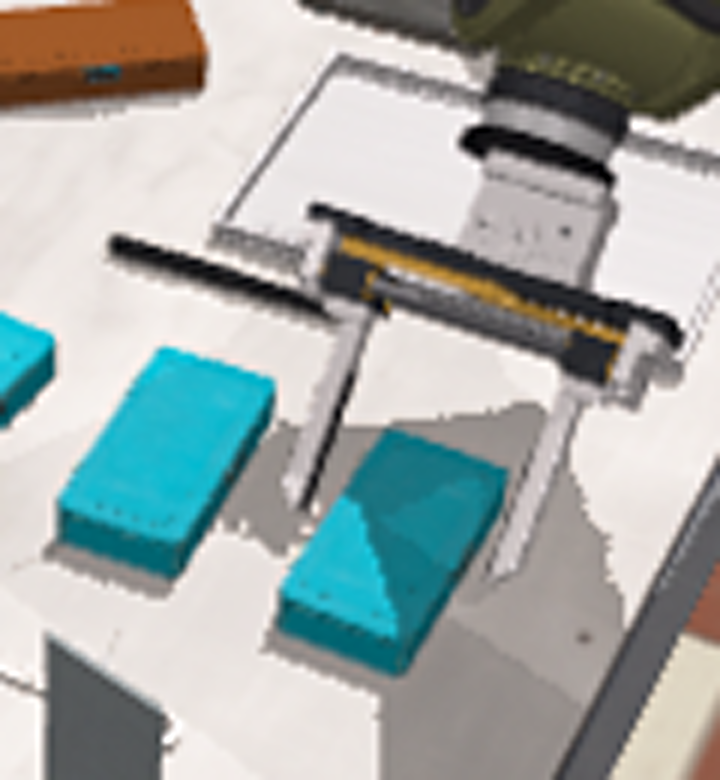

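Call:
{"method": "apply_moves", "body": {"plan": [0,0,0,0,0,0,0,0,0,0,0,0,0,0,0,0,0,0,0,0,0,0,0,0,0,0,0,0,0,0,0,0,0,0,0], "force": 55}}

```text
clock: 12.75
eef_pos: [432.6, 21.7, -5.5]
eef_rot: [3.139, 0.786, 1.569]
wrist_force: [0.4, -0.6, 2.2]
finger_gap: 65.4
```

Call:
{"method": "apply_moves", "body": {"plan": [0,0,0,-0.007,0,-0.007,0,0,0,0,-0.014,0,-0.014,0,0,0,0,-0.028,0,-0.028,0,0,0,0,-0.028,0,-0.028,0,0,0,0,0,0,0,0]}}

```text
clock: 13.38
eef_pos: [433.1, 21.3, 105.1]
eef_rot: [3.133, 0.789, 1.565]
wrist_force: [0.2, -0.4, -6.1]
finger_gap: 65.5
```

Run:
```python
from mv import *
show()
c=Cam("scene"); save("s11.png",c.bgr,(280,100,430,270),4.5)
s=.7071
delta([415,0,150],mk([-s,0,-s],[0,-1,0]))
w=Cam("wrist"); save("w11.png",w.bgr)
```

```text
13.375 pos [433.1  21.3 105.1] 
 [[ 0.004  1.     0.004]
 [ 0.705  0.    -0.71 ]
 [-0.71   0.006 -0.705]] 
F [ 0.19 -0.43 -6.12] M [-1.105e+00 -7.300e-02  1.000e-03] gap 65.5 q [-0.493  0.334  1.887  0.683  1.403 -0.785]
clock 13.425 pos [432.3  21.7 103.4] gap 65.5 F [ 0.37  0.22 -5.96] q [-0.49  0.34  1.89  0.68  1.4  -0.79]
total rv [ 1.711 -1.21  -0.005] shift mm (current tool axes) [-48.3 -17.2 -17.6] rows 12
 row 0 [ 0.143 -0.101 -0.   ] [-0.004  -0.0014 -0.0015]
 row 1 [ 0.143 -0.101 -0.   ] [-0.0041 -0.0016 -0.0008]
 row 2 [ 0.143 -0.101 -0.   ] [-0.0042 -0.0017 -0.0002]
 row 3 [ 0.143 -0.101 -0.   ] [-0.0042 -0.0017  0.0005]
 row 4 [ 0.143 -0.101 -0.   ] [-0.0041 -0.0015  0.0011]
 row 5 [ 0.143 -0.101 -0.   ] [-0.004  -0.0013  0.0017]
 row 6 [ 0.143 -0.101 -0.   ] [-0.0037 -0.001   0.0023]
 row 7 [ 0.143 -0.101 -0.   ] [-0.0035 -0.0007  0.0028]
 row 8 [ 0.143 -0.101 -0.   ] [-0.0032 -0.0003  0.0032]
 row 9 [ 0.143 -0.101 -0.   ] [-0.0028  0.0002  0.0035]
 row 10 [ 0.143 -0.101 -0.   ] [-0.0025  0.0007  0.0037]
 row 11 [ 0.143 -0.101 -0.   ] [-0.0021  0.0013  0.0038]
```

View pics/s11.png

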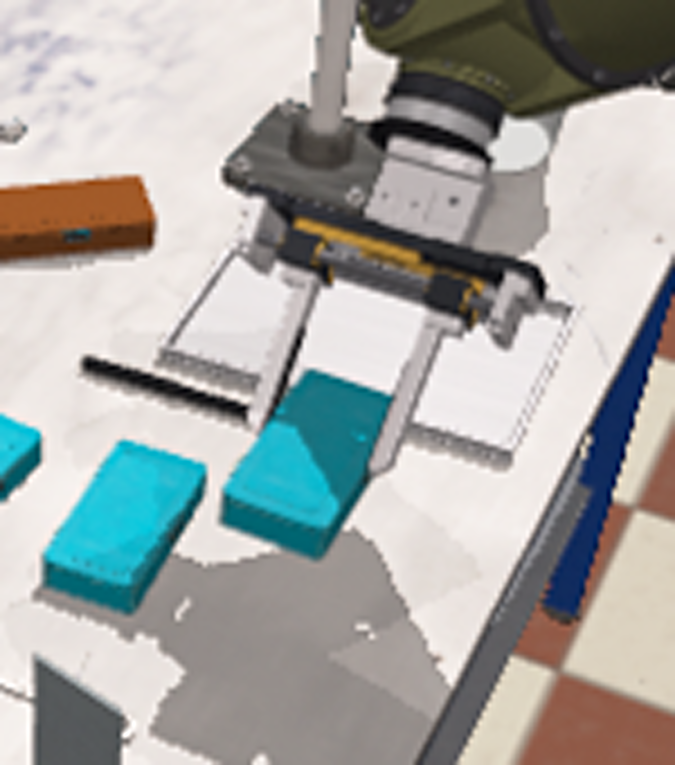

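View pics/w11.png

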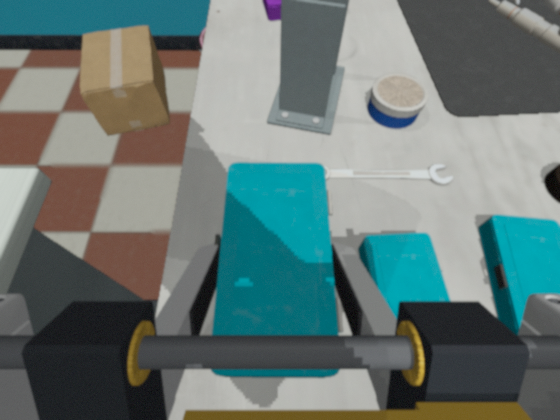

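Run:
```python
from mv import *
R=RR(readout.read_state()["eef_rot"])
for i in (0,4,6,8,12): print((R@Ro.from_rotvec(np.array([1.711,-1.21,0])*i/12).as_matrix()).round(2).tolist())
```

```text
[[0.0, 1.0, 0.0], [0.71, 0.0, -0.71], [-0.71, 0.0, -0.71]]
[[-0.11, 0.84, -0.52], [0.39, -0.45, -0.8], [-0.92, -0.29, -0.28]]
[[-0.23, 0.67, -0.71], [0.23, -0.67, -0.71], [-0.94, -0.33, 0.0]]
[[-0.39, 0.45, -0.8], [0.11, -0.84, -0.52], [-0.91, -0.29, 0.28]]
[[-0.71, -0.0, -0.71], [-0.0, -1.0, 0.0], [-0.71, 0.0, 0.71]]
```

Call:
{"method": "apply_moves", "body": {"plan": [0.143,-0.101,0,-0.004,-0.0015,-0.0015,0,0.143,-0.101,0,-0.004,-0.0015,-0.001,0,0.143,-0.101,0,-0.004,-0.0015,0,0,0.143,-0.101,0,-0.004,-0.0015,0.0005,0,0.143,-0.101,0,-0.004,-0.0015,0.001,0]}}

```text
clock: 14.1
eef_pos: [424.6, 13.2, 120.8]
eef_rot: [-1.964, 1.212, 2.082]
wrist_force: [0.1, 0.4, -5.2]
finger_gap: 65.6
```

Call:
{"method": "apply_moves", "body": {"plan": [0.143,-0.101,0,-0.004,-0.0015,0.0015,0,0.143,-0.101,0,-0.004,-0.001,0.002,0,0.143,-0.101,0,-0.0035,-0.001,0.003,0,0.143,-0.101,0,-0.003,0,0.003,0,0.143,-0.101,0,-0.003,0,0.0035,0]}}

```text
clock: 14.72
eef_pos: [417.9, 5.0, 140.4]
eef_rot: [-0.314, 0.977, 3.094]
wrist_force: [-0.3, -0.5, -5.5]
finger_gap: 65.3
```

Run:
```python
from mv import *
show()
s=.7071
delta([413,0,120],mk([-s,0,-s],[0,-1,0]))
```

```text
14.725 pos [417.9   5.  140.4] 
 [[-0.559  0.211 -0.802]
 [ 0.026 -0.962 -0.271]
 [-0.829 -0.173  0.532]] 
F [-0.28 -0.49 -5.47] M [-0.012 -0.867 -0.011] gap 65.3 q [-0.067  0.46   1.51  -0.012  1.766  1.238]
clock 14.725 pos [417.9   5.  140.4] gap 65.3 F [-0.28 -0.49 -5.47] q [-0.07  0.46  1.51 -0.01  1.77  1.24]
total rv [ 0.276 -0.194 -0.   ] shift mm (current tool axes) [19.5  7.3 -5.6] rows 2
 row 0 [ 0.138 -0.097 -0.   ] [ 0.0097  0.0037 -0.0028]
 row 1 [ 0.138 -0.097 -0.   ] [ 0.0094  0.0032 -0.0042]
```

Call:
{"method": "apply_moves", "body": {"plan": [0.138,-0.097,0,0.0095,0.0035,-0.003,0,0.138,-0.097,0,0.0095,0.003,-0.004,0,0,0,0,0,0,0,0]}}

```text
clock: 15.1
eef_pos: [412.8, 0.3, 118.6]
eef_rot: [-0.007, 0.786, 3.14]
wrist_force: [-0.4, 0.2, -4.9]
finger_gap: 65.6
```

Run:
```python
from mv import *
show()
s=.7071
delta([413,0,50],mk([-s,0,-s],[0,-1,0]))
c=Cam("scene"); save("s12.png",c.bgr,(240,80,430,270),4)
w=Cam("wrist"); save("w12.png",w.bgr)
```

```text
15.1 pos [4.128e+02 3.000e-01 1.186e+02] 
 [[-0.707  0.004 -0.708]
 [ 0.001 -1.    -0.006]
 [-0.708 -0.005  0.707]] 
F [-0.41  0.24 -4.87] M [ 0.062 -1.048 -0.029] gap 65.6 q [-0.058  0.61   1.427 -0.043  1.889  1.51 ]
clock 15.1 pos [4.128e+02 3.000e-01 1.186e+02] gap 65.6 F [-0.41  0.24 -4.87] q [-0.06  0.61  1.43 -0.04  1.89  1.51]
total rv [ 0.006 -0.001  0.001] shift mm (current tool axes) [ 48.4   0.7 -48.6] rows 2
 row 0 [ 0.003 -0.     0.   ] [ 0.0242  0.0003 -0.0243]
 row 1 [ 0.003 -0.     0.   ] [ 0.0242  0.0003 -0.0243]
```

View pics/s12.png

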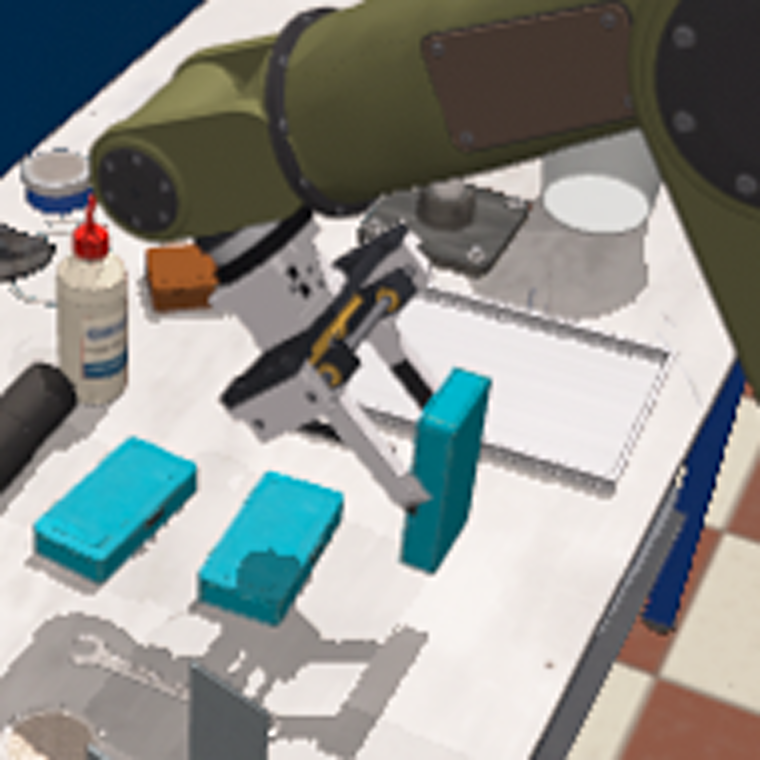

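View pics/w12.png

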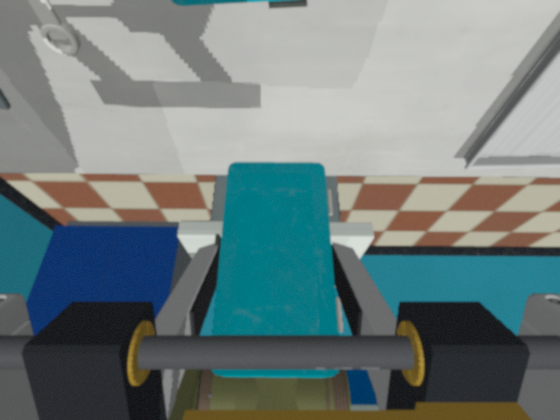

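Call:
{"method": "apply_moves", "body": {"plan": [0.003,0,0,0.024,0,-0.024,0,0,0,0,0.02,0,-0.02,0,0,0,0,0.004,0,-0.004,0,0,0,0,0.002,0,-0.002,0,0,0,0,0,0,0,0]}}

```text
clock: 15.82
eef_pos: [414.7, 0.2, 51.9]
eef_rot: [-0.002, 0.794, 3.141]
wrist_force: [0.8, 0.4, -5.0]
finger_gap: 65.5
```

Run:
```python
from mv import *
show()
```

```text
15.825 pos [4.147e+02 2.000e-01 5.190e+01] 
 [[-0.701  0.001 -0.713]
 [ 0.    -1.    -0.001]
 [-0.713 -0.001  0.701]] 
F [ 0.79  0.37 -5.  ] M [ 0.03  -1.128 -0.017] gap 65.5 q [-0.058  0.698  1.453 -0.041  1.766  1.52 ]
```

Call:
{"method": "apply_moves", "body": {"plan": [0,-0.008,0,0.002,0,-0.002,0,0,0,0,0.001,0,-0.001,0,0,0,0,0.001,0,-0.001,0,0,0,0,0,0,0,0]}}

```text
clock: 16.32
eef_pos: [414.2, 0.3, 45.3]
eef_rot: [-0.001, 0.784, 3.141]
wrist_force: [0.5, -1.1, -5.7]
finger_gap: 65.2
```

Call:
{"method": "apply_moves", "body": {"plan": [0,0,0,0.001,0,-0.001,0,0,0,0,0,0,0,0]}}

```text
clock: 16.58
eef_pos: [414.2, 0.3, 43.9]
eef_rot: [-0.001, 0.784, 3.141]
wrist_force: [0.1, -0.9, -5.4]
finger_gap: 65.4
```

Call:
{"method": "apply_moves", "body": {"plan": [0,0,0,0.001,0,-0.001,0,0,0,0,0,0,0,0]}}

```text
clock: 16.82
eef_pos: [414.4, 0.2, 43.6]
eef_rot: [-0.001, 0.784, 3.141]
wrist_force: [0.6, -1.0, 7.2]
finger_gap: 65.5
```

Run:
```python
from mv import *
show()
c=Cam("scene"); save("s13.png",c.bgr,(320,150,400,240),8)
```

```text
16.825 pos [4.144e+02 2.000e-01 4.360e+01] 
 [[-0.708  0.001 -0.706]
 [ 0.    -1.    -0.001]
 [-0.706 -0.001  0.708]] 
F [ 0.61 -1.03  7.24] M [0.118 0.506 0.089] gap 65.5 q [-0.058  0.717  1.449 -0.042  1.761  1.521]
```

View pics/s13.png

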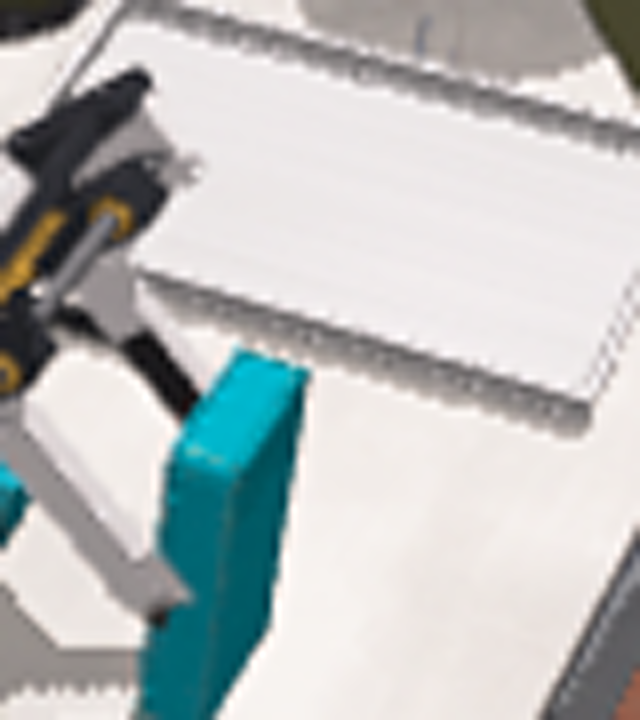

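Call:
{"method": "apply_moves", "body": {"plan": [0,0,0,-0.0003,0,0.0003,0,0,0,0,0,0,0,100,0,0,0,0,0,0,100,0,0,0,0,0,0,100,0,0,0,0,0,0,100]}}

```text
clock: 17.5
eef_pos: [414.2, 0.3, 42.9]
eef_rot: [-0.001, 0.784, 3.141]
wrist_force: [-0.6, -0.2, 0.9]
finger_gap: 93.7
```

Run:
```python
from mv import *
show()
c=Cam("scene"); save("s14.png",c.bgr,(300,130,400,240),7)
```

```text
17.5 pos [4.142e+02 3.000e-01 4.290e+01] 
 [[-0.708  0.001 -0.706]
 [ 0.    -1.    -0.001]
 [-0.706 -0.001  0.708]] 
F [-0.65 -0.16  0.87] M [ 0.023 -0.312  0.006] gap 93.7 q [-0.058  0.718  1.45  -0.042  1.76   1.521]
```

View pics/s14.png

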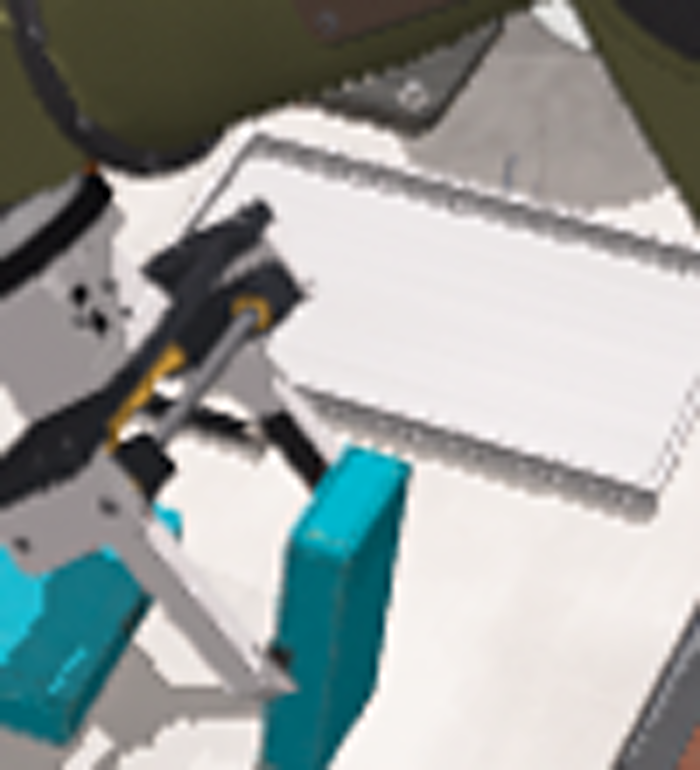

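Call:
{"method": "apply_moves", "body": {"plan": [0,0,0,-0.03,0,0,100,0,0,0,-0.05,0,0,100,0,0,0,-0.05,0,0,100,0,0,0,-0.03,0,0.03,100,0,0,0,-0.03,0,0.03,100]}}

```text
clock: 18.18
eef_pos: [506.4, 0.2, 220.6]
eef_rot: [-0.001, 0.783, 3.141]
wrist_force: [0.3, 0.4, 0.6]
finger_gap: 94.1
```

Run:
```python
from mv import *
show()
c=Cam("scene"); save("s15.png",c.bgr,(250,100,430,240),4)
delta([432,0,210],down(0,1))
```

```text
18.175 pos [5.064e+02 2.000e-01 2.206e+02] 
 [[-0.709  0.001 -0.706]
 [ 0.    -1.    -0.001]
 [-0.706 -0.001  0.709]] 
F [0.32 0.35 0.6 ] M [-0.001 -0.298 -0.009] gap 94.1 q [-0.051  0.727  0.99  -0.045  2.212  1.507]
clock 18.225 pos [5.074e+02 1.000e-01 2.260e+02] gap 93.8 F [-0.06  0.35  4.56] q [-0.05  0.72  0.98 -0.04  2.22  1.51]
total rv [-1.483  0.61   0.61 ] shift mm (current tool axes) [64.4  0.1 42.4] rows 10
 row 0 [-0.148  0.061  0.061] [0.0064 0.     0.0042]
 row 1 [-0.148  0.061  0.061] [ 0.0061 -0.001   0.0045]
 row 2 [-0.148  0.061  0.061] [ 0.0058 -0.0021  0.0047]
 row 3 [-0.148  0.061  0.061] [ 0.0053 -0.0031  0.0046]
 row 4 [-0.148  0.061  0.061] [ 0.0048 -0.0041  0.0044]
 row 5 [-0.148  0.061  0.061] [ 0.0043 -0.005   0.004 ]
 row 6 [-0.148  0.061  0.061] [ 0.0037 -0.0058  0.0035]
 row 7 [-0.148  0.061  0.061] [ 0.0032 -0.0065  0.0028]
 row 8 [-0.148  0.061  0.061] [ 0.0026 -0.007   0.0019]
 row 9 [-0.148  0.061  0.061] [ 0.0021 -0.0074  0.001 ]
```

View pics/s15.png

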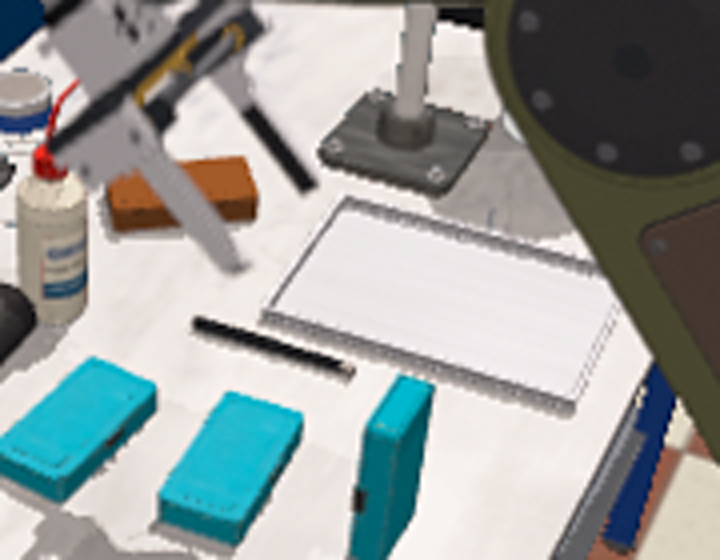

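Call:
{"method": "apply_moves", "body": {"plan": [-0.148,0.061,0.061,0,0,0,100,-0.148,0.061,0.061,0,0,0,100,-0.148,0.061,0.061,0,0,0,100,-0.148,0.061,0.061,0,0,0,100,-0.148,0.061,0.061,0,0,0,100]}}

```text
clock: 18.85
eef_pos: [506.4, 0.4, 219.5]
eef_rot: [-0.416, 1.146, -2.735]
wrist_force: [0.3, -1.0, -0.2]
finger_gap: 94.2
```

Call:
{"method": "apply_moves", "body": {"plan": [-0.148,0.061,0.061,0,0,0,100,-0.148,0.061,0.061,0,0,0,100,-0.148,0.061,0.061,0,0,0,100,-0.148,0.061,0.061,0,0,0,100,-0.148,0.061,0.061,0,0,0,100]}}

```text
clock: 19.48
eef_pos: [506.3, 0.4, 219.7]
eef_rot: [-1.857, 1.567, 2.858]
wrist_force: [1.6, 0.5, 0.1]
finger_gap: 93.8
```

Run:
```python
from mv import *
show()
w=Cam("wrist"); save("w16.png",w.bgr); t=Cam("top")
delta([432,0,210],down(0,1))
m=teal(w)
for k in cnts(m,1500):
    r=cv2.minAreaRect(k);B=cv2.boxPoints(r); print(r,[w.onz(*q,130)[:2].round(0).tolist() for q in B], [w.onz(*q,26)[:2].round(0).tolist() for q in B])
for k in cnts(teal(t),60): r=cv2.minAreaRect(k);print("top",r,t.onz(*r[0],130).round(1))
save("t16.png",t.bgr,(250,160,370,310),5)
```

```text
19.475 pos [5.063e+02 4.000e-01 2.197e+02] 
 [[-0.003  1.     0.003]
 [ 0.001  0.003 -1.   ]
 [-1.    -0.003 -0.001]] 
F [1.57 0.52 0.06] M [-0.033 -0.08  -0.01 ] gap 93.8 q [-7.200e-02  1.720e-01  1.575e+00  1.000e-03  1.398e+00 -7.500e-02]
clock 19.575 pos [ 5.059e+02 -4.000e-01  2.201e+02] gap 93.7 F [ 0.07 -0.26  0.6 ] q [-0.07  0.17  1.57 -0.    1.4  -0.07]
total rv [-0.002 -0.     0.004] shift mm (current tool axes) [ 10.4 -73.8  -0.3] rows 2
 row 0 [-0.001 -0.     0.002] [ 0.0052 -0.0369 -0.0001]
 row 1 [-0.001 -0.     0.002] [ 0.0051 -0.0369 -0.0002]
((208.5, 196.0), (76.0, 43.0), 90.0) [[425.0, 44.0], [465.0, 44.0], [462.0, -31.0], [419.0, -32.0]] [[396.0, 31.0], [450.0, 31.0], [446.0, -70.0], [388.0, -71.0]]
((312.5, 182.5), (99.0, 51.0), 90.0) [[518.0, 67.0], [564.0, 67.0], [570.0, -29.0], [519.0, -29.0]] [[521.0, 62.0], [584.0, 62.0], [591.0, -67.0], [522.0, -67.0]]
((409.59332275390625, 167.2837371826172), (57.5601692199707, 103.27922821044922), 10.097503662109375) [[602.0, -9.0], [610.0, 86.0], [662.0, 77.0], [658.0, -19.0]] [[634.0, -40.0], [645.0, 87.0], [715.0, 76.0], [711.0, -54.0]]
top ((291.0, 229.5), (21.0, 4.0), 90.0) [541.1  55.  130. ]
top ((303.6844177246094, 185.47134399414062), (44.18143844604492, 21.819114685058594), 5.19442892074585) [655.9  20.9 130. ]
top ((14.626086235046387, 104.85967254638672), (6.484281063079834, 41.48493576049805), 15.376252174377441) [881.2 791.9 130. ]
```

View pics/w16.png

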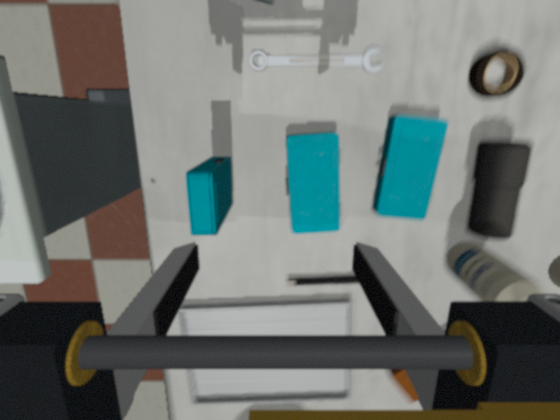

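View pics/t16.png

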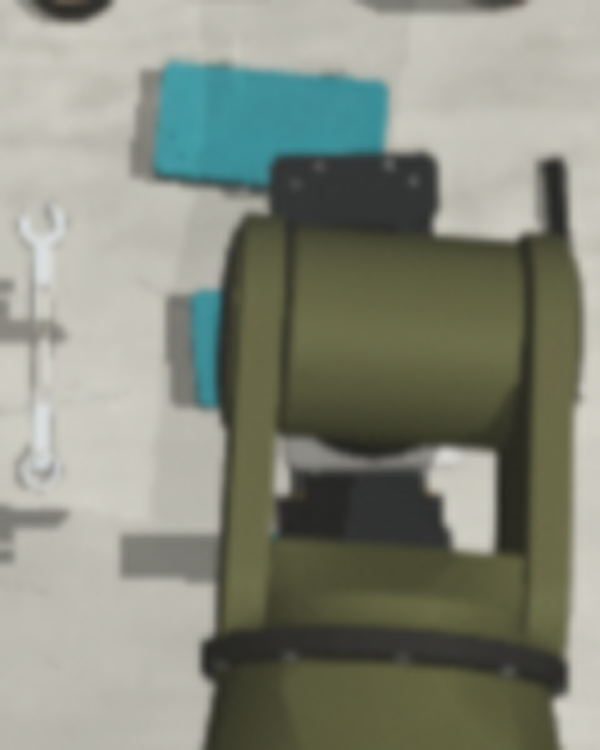

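Call:
{"method": "apply_moves", "body": {"plan": [0,0,0,0,-0.037,0,100,0,0,0,0,-0.037,0,100,0,0,0,0.03,0,0,100,0,0,0,0.025,0,0,100,0,0,0,0,0,0,100]}}

```text
clock: 20.2
eef_pos: [431.4, 0.5, 164.0]
eef_rot: [-1.456, 1.56, -3.032]
wrist_force: [0.6, 0.7, -0.3]
finger_gap: 94.0
```

Run:
```python
from mv import *
show()
w=Cam("wrist"); save("w17.png",w.bgr)
c=Cam("scene"); save("s17.png",c.bgr,(300,100,420,260),4.5)
```

```text
20.2 pos [431.4   0.5 164. ] 
 [[-0.01   1.    -0.005]
 [-0.001 -0.005 -1.   ]
 [-1.    -0.01   0.001]] 
F [ 0.63  0.71 -0.34] M [ 0.007 -0.039 -0.017] gap 94.0 q [-0.083  0.05   1.842 -0.002  1.26  -0.077]
```

View pics/w17.png

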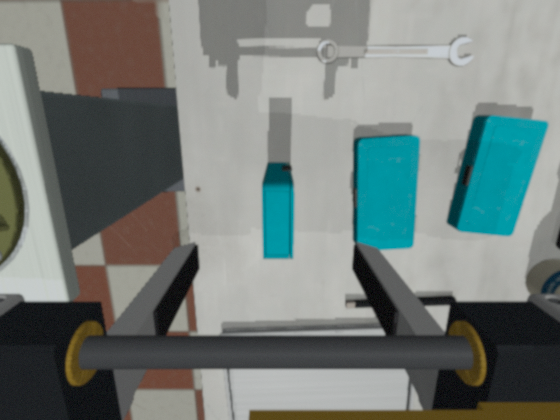

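View pics/s17.png

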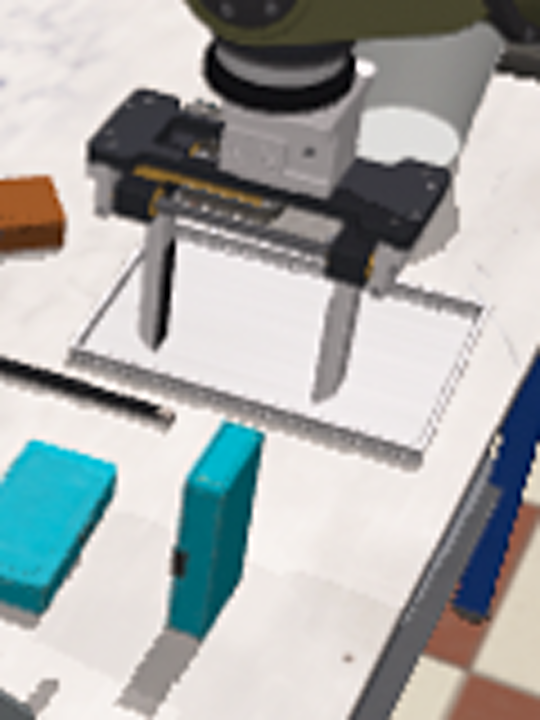

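Call:
{"method": "apply_moves", "body": {"plan": [0,0,0.009,0.03,0,0,100,0,0,0,0.035,0.0005,0,100,0,0,0,0.015,0,0,100,0,0,0,0,0,0,60,0,0,0,0,0,0,40]}}

```text
clock: 20.92
eef_pos: [433.4, 0.2, 86.4]
eef_rot: [1.413, 1.566, -0.161]
wrist_force: [-0.2, -0.0, -0.0]
finger_gap: 77.5
```

Run:
```python
from mv import *
show()
w=Cam("wrist"); save("w18.png",w.bgr)
```

```text
20.925 pos [4.334e+02 2.000e-01 8.640e+01] 
 [[ 0.005  1.    -0.003]
 [-0.001 -0.003 -1.   ]
 [-1.     0.005  0.001]] 
F [-0.18 -0.03 -0.05] M [-0.039 -0.047 -0.024] gap 77.5 q [-0.084  0.141  1.939 -0.     1.057 -0.081]
```

View pics/w18.png

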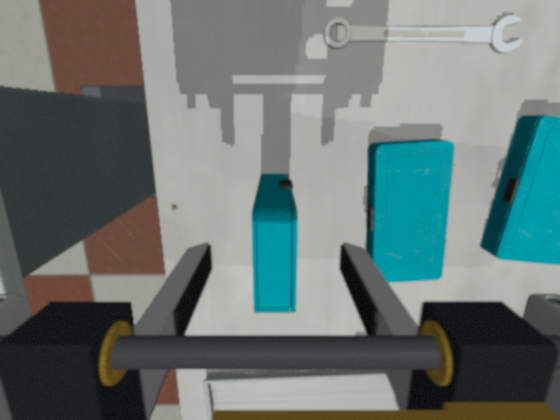

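Call:
{"method": "apply_moves", "body": {"plan": [0,0,0,0,0,0,0,0,0,0,0,0,0,0,0,0,0,0,0,0,0,0,0,0,0,0,0,0,0,0,0,0,0,0,0], "force": 40}}

```text
clock: 21.6
eef_pos: [432.6, 0.3, 85.1]
eef_rot: [1.402, 1.568, -0.171]
wrist_force: [0.8, 0.5, 0.3]
finger_gap: 25.4
```

Call:
{"method": "apply_moves", "body": {"plan": [0,0,0,0,0,0,0,0,0,0,0,0,0,0,0,0,0,-0.01,0,0,0,0,0,0,0,0,0,0]}}

```text
clock: 22.1
eef_pos: [432.7, 0.3, 95.7]
eef_rot: [1.426, 1.567, -0.147]
wrist_force: [0.4, -0.3, -5.7]
finger_gap: 25.1
```

Run:
```python
from mv import *
show()
w=Cam("wrist"); save("w19.png",w.bgr)
```

```text
22.1 pos [4.327e+02 3.000e-01 9.570e+01] 
 [[ 0.004  1.    -0.002]
 [-0.001 -0.002 -1.   ]
 [-1.     0.004  0.001]] 
F [ 0.45 -0.29 -5.73] M [-0.053 -0.074  0.001] gap 25.1 q [-0.084  0.127  1.931 -0.     1.08  -0.081]
```

View pics/w19.png

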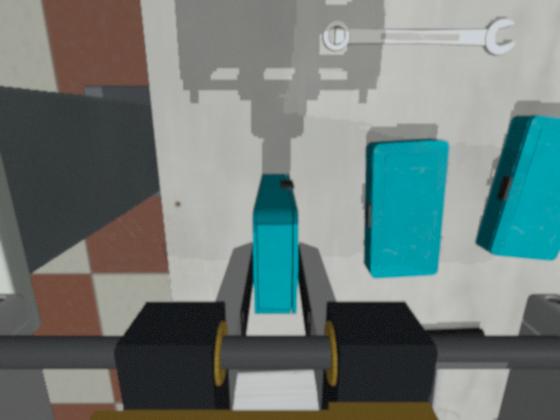

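Run:
```python
from mv import *
w=Cam("wrist")
for p in ((254,207),(297,207),(255,311),(296,311)): print(p,w.onz(*p,140.5).round(1))
print(readout.read_state()["eef_pos"])
delta([470,130,255],down(-13.6,1))
```

```text
(254, 207) [422.3  34.6 140.5]
(297, 207) [445.2  34.5 140.5]
(255, 311) [421.5 -29.  140.5]
(296, 311) [445.7 -29.1 140.5]
[4.32375608e+02 3.13652514e-01 9.50167330e+01]
clock 22.2 pos [4.324e+02 3.000e-01 9.500e+01] gap 25.1 F [ 0.35  0.19 -6.15] q [-0.08  0.13  1.93 -0.    1.08 -0.08]
total rv [ 0.235  0.    -0.003] shift mm (current tool axes) [-159.9   37.7 -129.7] rows 4
 row 0 [ 0.059  0.    -0.001] [-0.04    0.0094 -0.0324]
 row 1 [ 0.059  0.    -0.001] [-0.04    0.0075 -0.0329]
 row 2 [ 0.059  0.    -0.001] [-0.04    0.0055 -0.0333]
 row 3 [ 0.059  0.    -0.001] [-0.04    0.0035 -0.0336]
```

Call:
{"method": "apply_moves", "body": {"plan": [0,0,0,-0.04,0,0,0,0.059,0,0,-0.04,0.0085,-0.032,0,0.059,0,0,-0.04,0.0075,-0.033,0,0.059,0,0,-0.04,0.006,-0.033,0,0.058,0,0,0,0.004,-0.032,0]}}

```text
clock: 22.82
eef_pos: [470.8, 128.9, 257.8]
eef_rot: [1.863, 1.563, 0.053]
wrist_force: [0.6, -0.1, -6.5]
finger_gap: 25.4
```

Call:
{"method": "apply_moves", "body": {"plan": [0,0,0,0,0,0,0]}}

```text
clock: 22.95
eef_pos: [469.7, 129.1, 254.6]
eef_rot: [1.613, 1.569, -0.193]
wrist_force: [-1.0, -0.1, -4.8]
finger_gap: 25.1
```

Run:
```python
from mv import *
show()
w=Cam("wrist"); save("w20.png",w.bgr)
```

```text
22.95 pos [469.7 129.1 254.6] 
 [[ 0.002  0.972 -0.234]
 [-0.    -0.234 -0.972]
 [-1.     0.002 -0.   ]] 
F [-0.99 -0.07 -4.8 ] M [-0.011 -0.08   0.023] gap 25.1 q [ 1.940e-01  1.050e-01  1.571e+00 -1.000e-03  1.464e+00  4.300e-01]
```

View pics/w20.png

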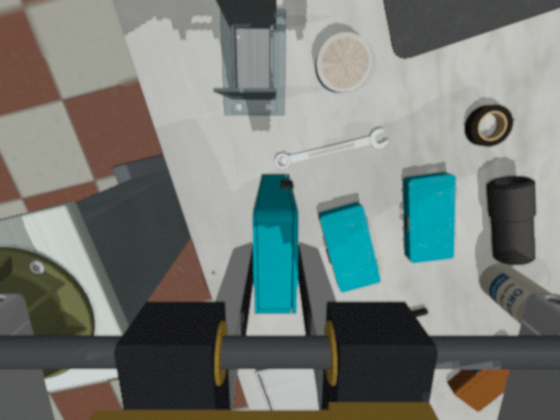

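Run:
```python
from mv import *
w=Cam("wrist"); save("w20c.png",w.bgr,(200,0,310,125),6)
```

```text
(no output)
```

View pics/w20c.png

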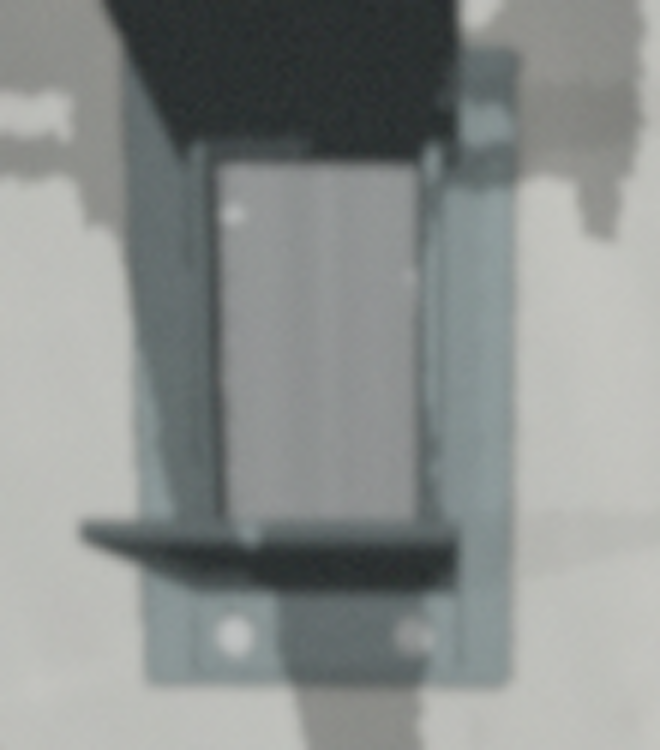

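Run:
```python
from mv import *
w=Cam("wrist"); f=lambda x,y:(200+x/6,y/6)
P={}
for n,a,z in (("bnl",(148,685),6),("bnr",(512,685),6),("bfr",(518,48),6),("ctl",(80,525),146),("ctr",(458,530),146),("p1",(216,160),18),("p2",(415,160),18),("p3",(418,520),18),("p4",(226,520),18)):
    P[n]=w.onz(*f(*a),z)[:2]; print(n,P[n].round(1))
y=P["bfr"]-P["bnr"];x=P["bnr"]-P["bnl"]
print("len",np.linalg.norm(y),np.linalg.norm(x),"yaw",np.degrees(np.arctan2(-y[0],y[1])),np.degrees(np.arctan2(x[1],x[0])))
print("base centre",(P["bfr"]+P["bnl"])/2,"plate centre",sum(P[k] for k in("p1","p2","p3","p4"))/4)
a=np.radians(-13.3);ux=np.array([np.cos(a),np.sin(a)]);uy=np.array([-ux[1],ux[0]])
m=(P["ctl"]+P["ctr"])/2; print("from cheek",m+uy*43, np.linalg.norm(P["ctr"]-P["ctl"]), np.degrees(np.arctan2(*(P["ctr"]-P["ctl"])[::-1])))
```

```text
bnl [423.2 225.2]
bnr [504.2 205.6]
bfr [534.4 330.1]
ctl [439.9 244.6]
ctr [496.8 230.1]
p1 [467.7 321.7]
p2 [507.9 312. ]
p3 [491.7 244. ]
p4 [451.1 253.8]
len 128.15085550986004 83.294783764506 yaw -13.657733738481308 -13.596518649033863
base centre [478.8297796  277.66914497] plate centre [479.58853247 282.85517243]
from cheek [478.23810694 279.21063212] 58.68909549077425 -14.301795882066322
```

Run:
```python
from mv import *
delta([476.6,276.1,252],down(-13.6,1))
```

```text
clock 23.1 pos [469.4 127.2 254.6] gap 24.9 F [-0.29  0.42 -5.18] q [ 0.19  0.1   1.57 -0.    1.46  0.43]
total rv [ 0.     0.    -0.002] shift mm (current tool axes) [   2.5  -28.  -146.4] rows 3
 row 0 [ 0.     0.    -0.001] [ 0.0008 -0.0093 -0.0488]
 row 1 [ 0.     0.    -0.001] [ 0.0008 -0.0093 -0.0488]
 row 2 [ 0.     0.    -0.001] [ 0.0009 -0.0093 -0.0488]
```

Call:
{"method": "apply_moves", "body": {"plan": [0,0,0,0,-0.0095,-0.049,0,0,0,0,0,-0.0095,-0.049,0,0,0,0,0,-0.009,-0.048,0,0,0,0,0,0,0,0,0,0,0,0,0,0,0]}}

```text
clock: 23.72
eef_pos: [476.8, 275.3, 254.7]
eef_rot: [1.344, 1.568, -0.465]
wrist_force: [-0.2, -0.5, -5.2]
finger_gap: 25.3
```

Run:
```python
from mv import *
delta([476.6,276.1,165],down(-13.6,1))
c=Cam("scene"); save("s21.png",c.bgr,(200,130,350,330),3)
t=Cam("top"); save("t21.png",t.bgr,(150,180,280,300),5)
```

```text
clock 23.725 pos [476.8 275.3 254.7] gap 25.3 F [-0.21 -0.47 -5.2 ] q [ 0.46  0.25  1.4  -0.    1.49  0.7 ]
total rv [-0.     0.001 -0.002] shift mm (current tool axes) [89.7 -0.7 -0.8] rows 2
 row 0 [-0.     0.    -0.001] [ 0.0449 -0.0003 -0.0004]
 row 1 [-0.     0.    -0.001] [ 0.0449 -0.0003 -0.0004]
```

View pics/s21.png

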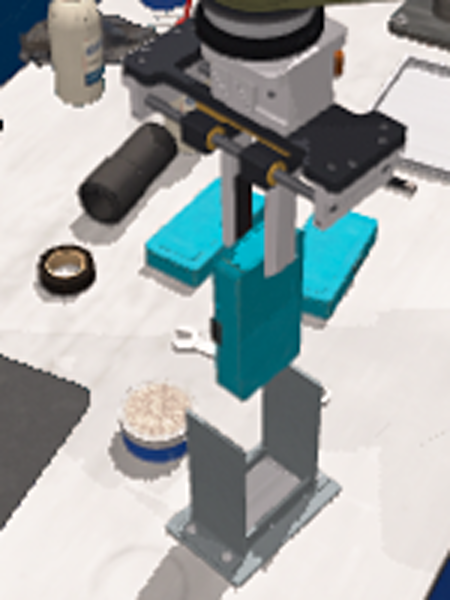

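Call:
{"method": "apply_moves", "body": {"plan": [0,0,0,0.02,-0.0005,-0.0005,0,0,0,0,0.025,0,0,0,0,0,0,0.025,0,0,0,0,0,0,0.02,0,0,0,0,0,0,0,0,0,0]}}

```text
clock: 24.45
eef_pos: [476.4, 275.5, 164.2]
eef_rot: [0.68, 1.569, -1.13]
wrist_force: [-0.3, 0.4, -4.1]
finger_gap: 25.4
```

Run:
```python
from mv import *
show();delta([476.6,276.1,115],down(-13.6,1))
c=Cam("scene"); save("s22.png",c.bgr,(230,180,330,330),5)
w=Cam("wrist"); save("w22.png",w.bgr)
```

```text
24.45 pos [476.4 275.5 164.2] 
 [[ 0.001  0.972 -0.236]
 [-0.002 -0.236 -0.972]
 [-1.     0.001  0.001]] 
F [-0.27  0.44 -4.07] M [-0.051  0.033 -0.017] gap 25.4 q [ 0.459  0.31   1.535 -0.002  1.297  0.698]
clock 24.45 pos [476.4 275.5 164.2] gap 25.4 F [-0.27  0.44 -4.07] q [ 0.46  0.31  1.53 -0.    1.3   0.7 ]
total rv [-0.001  0.001 -0.001] shift mm (current tool axes) [49.2  0.  -0.7] rows 1
 row 0 [-0.001  0.001 -0.001] [ 0.0492  0.     -0.0007]
```

View pics/s22.png

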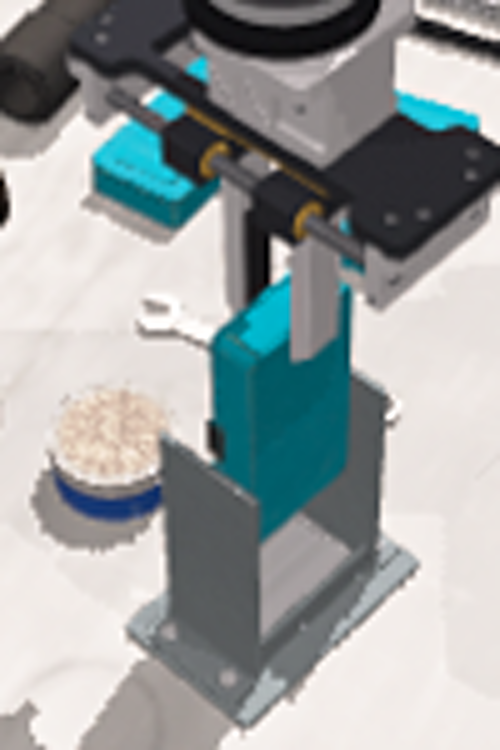

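View pics/w22.png

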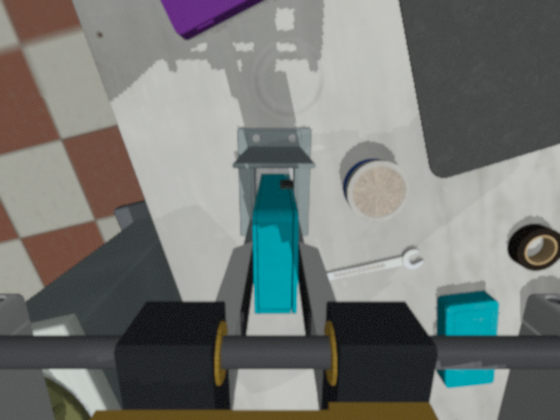

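Call:
{"method": "apply_moves", "body": {"plan": [0,0,0,0.02,0,-0.0005,0,0,0,0,0.02,0,0,0,0,0,0,0.013,0,0,0,0,0,0,0.004,0,0,0,0,0,0,0,0,0,0]}}

```text
clock: 25.18
eef_pos: [477.3, 277.2, 108.6]
eef_rot: [1.755, 1.567, -0.053]
wrist_force: [-0.4, 0.5, -4.7]
finger_gap: 24.8
```

Call:
{"method": "apply_moves", "body": {"plan": [0,0,0,0.003,0,0,0,0,0,0,0.003,0,0,0,0,0,0,0,0,0,0]}}

```text
clock: 25.55
eef_pos: [477.2, 277.3, 102.2]
eef_rot: [1.738, 1.567, -0.07]
wrist_force: [-0.0, 0.2, -3.0]
finger_gap: 25.4
```

Call:
{"method": "apply_moves", "body": {"plan": [0,0,0,0.003,0,0,0,0,0,0,0.002,0,0,0,0,0,0,0,0,0,0]}}

```text
clock: 25.92
eef_pos: [477.2, 277.2, 97.1]
eef_rot: [1.693, 1.568, -0.115]
wrist_force: [1.4, 1.3, -1.5]
finger_gap: 25.2
```

Call:
{"method": "apply_moves", "body": {"plan": [0,0,0,0.0015,0,0,0,0,0,0,0.001,0,0,0,0,0,0,0,0,0,0]}}

```text
clock: 26.3
eef_pos: [477.3, 277.3, 95.2]
eef_rot: [1.824, 1.567, 0.016]
wrist_force: [-0.9, 0.3, 4.8]
finger_gap: 25.4
```

Call:
{"method": "apply_moves", "body": {"plan": [0,0,0,0,0,0,70,0,0,0,0,0,0,70,0,0,0,0,0,0,70,0,0,0,0,0,0,70,0,0,0,0,0,0,70]}}

```text
clock: 26.92
eef_pos: [477.0, 277.1, 94.5]
eef_rot: [1.613, 1.568, -0.195]
wrist_force: [0.0, -0.9, 0.3]
finger_gap: 65.7
```

Call:
{"method": "apply_moves", "body": {"plan": [0,0,0,-0.02,0,0,70,0,0,0,-0.04,0,0,70,0,0,0,-0.05,0,0,70,0,0,0,-0.03,0,0,100,0,0,0,0,0.02,0.05,100]}}

```text
clock: 27.55
eef_pos: [484.7, 225.3, 236.8]
eef_rot: [1.985, 1.564, 0.18]
wrist_force: [1.6, -0.2, -0.8]
finger_gap: 82.0
```

Run:
```python
from mv import *
show();delta([554.5,-3,100],down(3.2,1))
c=Cam("scene"); save("s23.png",c.bgr,(230,180,330,330),5)
w=Cam("wrist"); save("w23.png",w.bgr)
```

```text
27.55 pos [484.7 225.3 236.8] 
 [[ 0.006  0.973 -0.232]
 [ 0.001 -0.232 -0.973]
 [-1.     0.006 -0.003]] 
F [ 1.59 -0.21 -0.76] M [-0.049 -0.08   0.021] gap 82.0 q [ 3.670e-01  2.200e-01  1.478e+00 -1.000e-03  1.437e+00  6.010e-01]
clock 27.55 pos [484.7 225.3 236.8] gap 82.0 F [ 1.59 -0.21 -0.76] q [ 0.37  0.22  1.48 -0.    1.44  0.6 ]
total rv [-0.29  -0.002 -0.006] shift mm (current tool axes) [137.  119.9 206.3] rows 5
 row 0 [-0.058 -0.    -0.001] [0.0274 0.024  0.0413]
 row 1 [-0.058 -0.    -0.001] [0.0274 0.0216 0.0426]
 row 2 [-0.058 -0.    -0.001] [0.0274 0.0191 0.0437]
 row 3 [-0.058 -0.    -0.001] [0.0274 0.0166 0.0448]
 row 4 [-0.058 -0.    -0.001] [0.0274 0.014  0.0456]
```

View pics/s23.png

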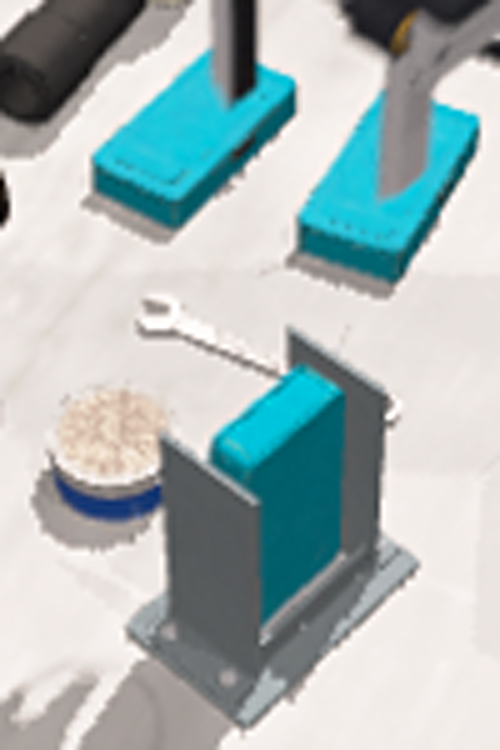

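View pics/w23.png

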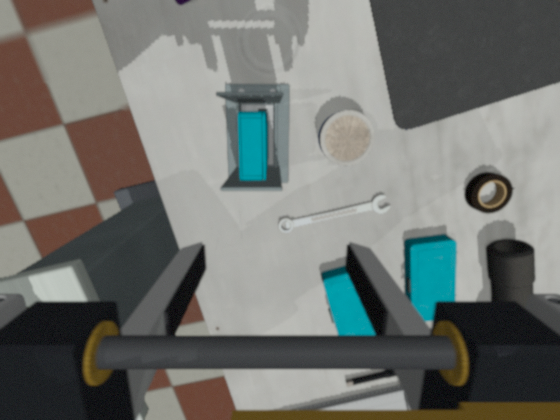

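Call:
{"method": "apply_moves", "body": {"plan": [-0.058,0,0,0.01,0.024,0.041,100,-0.058,0,0,0.025,0.0215,0.0425,100,-0.058,0,0,0.03,0.019,0.0435,100,-0.058,0,0,0.03,0.0165,0.045,100,-0.058,0,-0.003,0.03,0.014,0.0455,100]}}

```text
clock: 28.28
eef_pos: [553.2, -5.4, 109.0]
eef_rot: [-0.169, 1.57, -1.685]
wrist_force: [0.7, 0.1, 0.2]
finger_gap: 93.7
```

Call:
{"method": "apply_moves", "body": {"plan": [0,0,0,0,0,0,100]}}

```text
clock: 28.4
eef_pos: [552.2, -6.3, 107.4]
eef_rot: [-1.54, 1.566, -3.061]
wrist_force: [0.0, 0.6, 0.1]
finger_gap: 94.1
```

Run:
```python
from mv import *
w=Cam("wrist"); save("w24.png",w.bgr)
for k in cnts(teal(w),3000):
    r=cv2.minAreaRect(k);B=cv2.boxPoints(r); print(r,[w.onz(*q,26)[:2].round(0).tolist() for q in B],w.onz(*r[0],26).round(1))
delta([554.5,-3,-10],down(3.2,1))
```

```text
((278.5, 198.5), (133.0, 71.0), 90.0) [[521.0, 60.0], [584.0, 63.0], [594.0, -66.0], [524.0, -70.0]] [555.5   0.6  26. ]
((411.5072326660156, 185.964599609375), (79.22262573242188, 139.6714324951172), 11.580618858337402) [[636.0, -44.0], [645.0, 85.0], [715.0, 75.0], [715.0, -57.0]] [677.8  18.7  26. ]
clock 28.45 pos [552.6  -4.9 108.9] gap 94.0 F [-0.04  0.75  0.37] q [-0.07  0.37  1.59 -0.    1.19 -0.12]
total rv [-0.006  0.     0.002] shift mm (current tool axes) [118.9   2.3  -1.8] rows 2
 row 0 [-0.003  0.     0.001] [ 0.0594  0.0011 -0.0009]
 row 1 [-0.003  0.     0.001] [ 0.0595  0.0011 -0.0009]
```

View pics/w24.png

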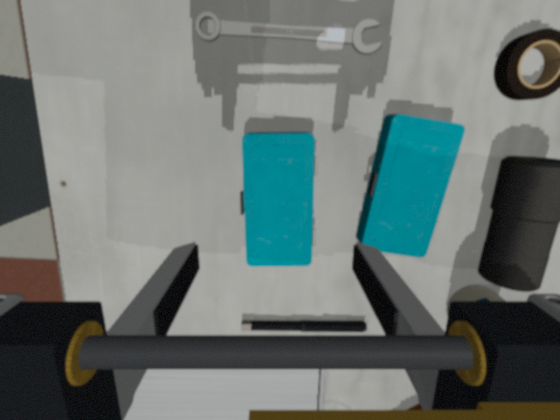

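Call:
{"method": "apply_moves", "body": {"plan": [0,0,0,0.05,0.0025,-0.002,100,0,0,0,0.045,0,0,100,0,0,0,0.02,0,0,100,0,0,0,0.003,0,0,100,0,0,0,0,0,0,0], "force": 35}}

```text
clock: 29.08
eef_pos: [556.0, -1.6, -6.8]
eef_rot: [1.147, 1.569, -0.37]
wrist_force: [-0.6, -0.4, 0.2]
finger_gap: 87.3
```

Call:
{"method": "apply_moves", "body": {"plan": [0,0,0,0,0,0,0,0,0,0,0,0,0,0,0,0,0,0,0,0,0,0,0,0,0,0,0,0,0,0,0,-0.01,0,0,0]}}

```text
clock: 29.7
eef_pos: [554.8, -2.3, 1.8]
eef_rot: [-1.275, 1.569, -2.793]
wrist_force: [0.2, -0.1, 0.2]
finger_gap: 64.9
```

Call:
{"method": "apply_moves", "body": {"plan": [0,0,0,-0.03,0,0,0,0,0,0,-0.04,0,0,0,0,0,0,0,0,0,0]}}

```text
clock: 30.08
eef_pos: [556.9, -2.3, 75.1]
eef_rot: [1.331, 1.565, -0.187]
wrist_force: [-0.3, -0.1, -1.9]
finger_gap: 65.1
```

Run:
```python
from mv import *
show()
w=Cam("wrist"); save("w25.png",w.bgr)
for k in cnts(teal(w),3000):
    r=cv2.minAreaRect(k);B=cv2.boxPoints(r); z=readout.read_state()["eef_pos"][2]+10+26; print(r,[w.onz(*q,z)[:2].round(0).tolist() for q in B],w.onz(*r[0],z).round(1))
delta([548.5,-275,60],down(1.7,1))
```

```text
30.075 pos [556.9  -2.3  75.1] 
 [[ 0.005  0.999  0.052]
 [-0.001  0.052 -0.999]
 [-1.     0.005  0.001]] 
F [-0.26 -0.1  -1.87] M [-0.02  -0.046  0.019] gap 65.1 q [-7.000e-02  4.130e-01  1.614e+00 -1.000e-03  1.110e+00 -1.220e-01]
((275.5, 241.99996948242188), (114.99998474121094, 187.99996948242188), -0.0) [[524.0, -60.0], [524.0, 60.0], [586.0, 63.0], [598.0, -56.0]] [557.4   7.3 109. ]
((415.7647399902344, 197.44119262695312), (88.52550506591797, 156.19293212890625), 14.03624439239502) [[605.0, -4.0], [614.0, 84.0], [662.0, 76.0], [660.0, -15.0]] [635.3  38.3 109. ]
clock 30.125 pos [555.8  -2.3  73. ] gap 64.7 F [ 0.02 -0.2  -1.7 ] q [-0.07  0.42  1.62 -0.    1.11 -0.12]
total rv [ 0.023  0.001 -0.002] shift mm (current tool axes) [ 13.2 -21.6 272. ] rows 5
 row 0 [ 0.005  0.    -0.   ] [ 0.0026 -0.0043  0.0544]
 row 1 [ 0.005  0.    -0.   ] [ 0.0026 -0.0041  0.0544]
 row 2 [ 0.005  0.    -0.   ] [ 0.0026 -0.0038  0.0544]
 row 3 [ 0.005  0.    -0.   ] [ 0.0026 -0.0036  0.0544]
 row 4 [ 0.005  0.    -0.   ] [ 0.0026 -0.0033  0.0545]
```

View pics/w25.png

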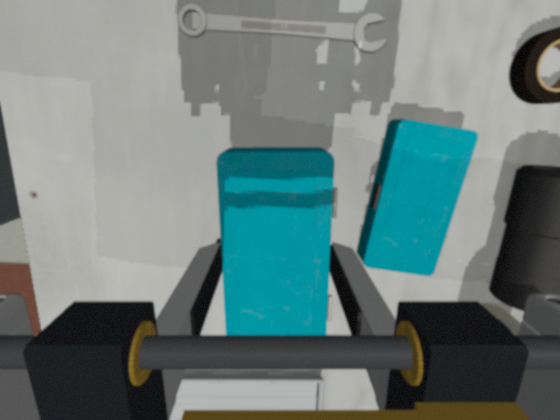

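Call:
{"method": "apply_moves", "body": {"plan": [0.005,0,0,0,-0.0045,0.054,0,0.005,0,0,0,-0.004,0.054,0,0.005,0,0,0,-0.004,0.054,0,0.005,0,0,0.006,-0.0035,0.054,0,0.004,0,-0.002,0.007,-0.0035,0.055,0]}}

```text
clock: 30.75
eef_pos: [546.4, -275.3, 57.5]
eef_rot: [-1.692, 1.567, 3.049]
wrist_force: [1.1, 0.7, -1.8]
finger_gap: 64.8
```

Call:
{"method": "apply_moves", "body": {"plan": [0,0,0,0,0,0,0]}}

```text
clock: 30.88
eef_pos: [545.6, -276.6, 56.6]
eef_rot: [-1.734, 1.566, 3.002]
wrist_force: [0.2, 1.0, -1.7]
finger_gap: 65.1
```

Run:
```python
from mv import *
delta([548.5,-274,-5],down(1.7,1))
w=Cam("wrist"); save("w26.png",w.bgr)
```

```text
clock 30.875 pos [ 545.6 -276.6   56.6] gap 65.1 F [ 0.16  1.02 -1.69] q [-0.53  0.55  1.45 -0.    1.14 -0.55]
total rv [-0.005 -0.001  0.005] shift mm (current tool axes) [61.6  3.3 -2.4] rows 2
 row 0 [-0.003 -0.     0.003] [ 0.0308  0.0016 -0.0012]
 row 1 [-0.003 -0.     0.003] [ 0.0308  0.0016 -0.0012]
```

View pics/w26.png

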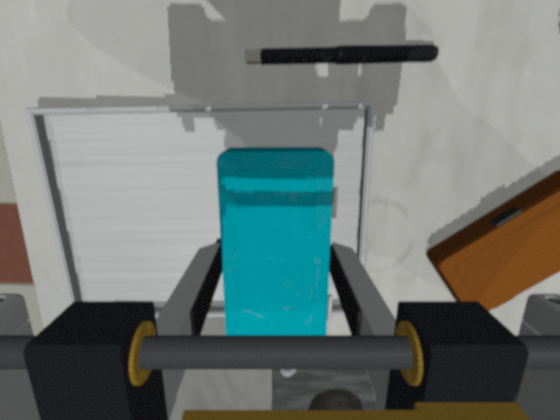

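Run:
```python
from mv import *
w=Cam("wrist")
for p in ((367,106),(32,112),(359,297)): print(p,w.onz(*p,15).round(1))
delta([544,-275,-5],down(1.7,1))
```

```text
(367, 106) [ 613.3 -184.8   15. ]
(32, 112) [ 361.2 -195.4   15. ]
(359, 297) [ 623.2 -346.    15. ]
clock 30.975 pos [ 546.5 -273.5   57.6] gap 64.7 F [ 0.16  0.41 -1.73] q [-0.52  0.55  1.45 -0.    1.14 -0.55]
total rv [-0.002 -0.001  0.004] shift mm (current tool axes) [62.6 -2.3  1.5] rows 2
 row 0 [-0.001 -0.     0.002] [ 0.0313 -0.0012  0.0007]
 row 1 [-0.001 -0.     0.002] [ 0.0313 -0.0012  0.0007]
```

Call:
{"method": "apply_moves", "body": {"plan": [0,0,0.002,0.03,-0.002,0.003,0,0,0,0,0.022,0,0,0,0,0,0,0.006,0,0,0,0,0,0,0.002,0,0,0,0,0,0,0,0,0,0]}}

```text
clock: 31.6
eef_pos: [545.8, -276.8, -0.1]
eef_rot: [0.559, 1.569, -0.983]
wrist_force: [-0.5, 0.1, -0.7]
finger_gap: 64.4
```

Call:
{"method": "apply_moves", "body": {"plan": [0,0,0,0.002,0,0,0,0,0,0,0.001,0,0,0,0,0,0,0,0,0,0]}}

```text
clock: 31.98
eef_pos: [545.3, -276.9, -3.9]
eef_rot: [-0.364, 1.57, -1.906]
wrist_force: [0.9, -0.0, -1.3]
finger_gap: 64.9
```

Call:
{"method": "apply_moves", "body": {"plan": [0,0,0,0.002,0,0,0,0,0,0,0.001,0,0,0,0,0,0,0,0,0,0]}}

```text
clock: 32.35
eef_pos: [545.5, -277.1, -4.5]
eef_rot: [0.381, 1.57, -1.161]
wrist_force: [-12.2, 5.4, 23.9]
finger_gap: 64.9
```

Call:
{"method": "apply_moves", "body": {"plan": [0,0,0,-0.0015,0,0,0,0,0,0,0,0,0,85,0,0,0,0,0,0,85,0,0,0,0,0,0,85,0,0,0,-0.02,0,0,85]}}

```text
clock: 32.98
eef_pos: [544.5, -276.4, 13.9]
eef_rot: [-1.923, 1.568, 2.818]
wrist_force: [-1.3, 0.1, 0.1]
finger_gap: 80.2
```

Call:
{"method": "apply_moves", "body": {"plan": [0,0,0,-0.04,0,0,85,0,0,0,-0.05,0,0,100,0,0,0,0,0,0,100]}}

```text
clock: 33.35
eef_pos: [547.2, -277.9, 110.2]
eef_rot: [0.944, 1.562, -0.598]
wrist_force: [-0.6, 0.4, -0.9]
finger_gap: 93.3
```

Run:
```python
from mv import *
show()
w=Cam("wrist"); save("w27.png",w.bgr)
delta([676.5,16,100],down(-5.7,1))
```

```text
33.35 pos [ 547.2 -277.9  110.2] 
 [[ 0.007  1.     0.029]
 [-0.005  0.029 -1.   ]
 [-1.     0.007  0.005]] 
F [-0.61  0.42 -0.91] M [-0.071 -0.085 -0.012] gap 93.3 q [-5.290e-01  4.920e-01  1.410e+00 -1.000e-03  1.231e+00 -5.580e-01]
clock 33.4 pos [ 546.2 -277.3  107.4] gap 94.1 F [-0.25 -0.22 -0.81] q [-0.53  0.49  1.41 -0.    1.23 -0.56]
total rv [ 0.128  0.003 -0.004] shift mm (current tool axes) [   7.   138.6 -289.5] rows 6
 row 0 [ 0.021  0.    -0.001] [ 0.0012  0.0231 -0.0482]
 row 1 [ 0.021  0.    -0.001] [ 0.0012  0.0221 -0.0487]
 row 2 [ 0.021  0.    -0.001] [ 0.0012  0.021  -0.0492]
 row 3 [ 0.021  0.    -0.001] [ 0.0012  0.02   -0.0496]
 row 4 [ 0.021  0.    -0.001] [ 0.0012  0.0189 -0.05  ]
 row 5 [ 0.021  0.    -0.001] [ 0.0012  0.0178 -0.0504]
```

View pics/w27.png

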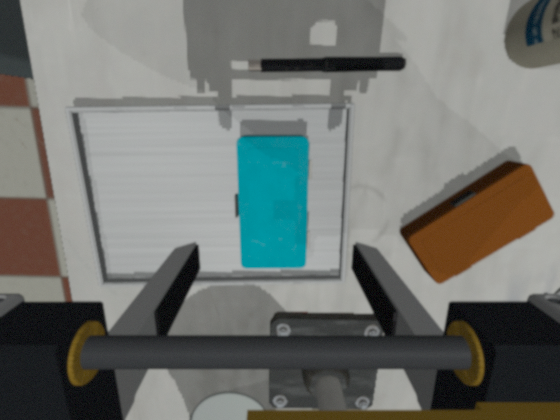

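Call:
{"method": "apply_moves", "body": {"plan": [0.021,0,0,0.001,0.012,-0.05,100,0.021,0,0,0.001,0.012,-0.05,100,0.021,0,0,0.001,0.021,-0.049,100,0.021,0,0,0.001,0.029,-0.048,100,0.021,0,0,0.001,0.029,-0.047,100]}}

```text
clock: 34.02
eef_pos: [651.7, -33.7, 98.9]
eef_rot: [-1.166, 1.569, -2.814]
wrist_force: [-0.2, -0.7, 0.1]
finger_gap: 94.2
```

Call:
{"method": "apply_moves", "body": {"plan": [0.021,0.003,-0.004,0.001,0.02,-0.05,100,0,0,0,0,0,0,100]}}

```text
clock: 34.28
eef_pos: [675.3, 16.3, 96.8]
eef_rot: [-1.961, 1.564, 2.657]
wrist_force: [-0.7, -0.8, -0.5]
finger_gap: 94.0
```

Run:
```python
from mv import *
w=Cam("wrist"); save("w28.png",w.bgr)
for k in cnts(teal(w),3000):
    r=cv2.minAreaRect(k);B=cv2.boxPoints(r); print(r,[w.onz(*q,26)[:2].round(0).tolist() for q in B],w.onz(*r[0],26).round(1))
delta([677,16,-10],down(-5.7,1))
```

```text
((277.1178283691406, 205.52029418945312), (72.53346252441406, 136.03204345703125), 1.0416266918182373) [[636.0, -45.0], [654.0, 83.0], [716.0, 76.0], [705.0, -53.0]] [678.   19.3  26. ]
clock 34.325 pos [674.8  14.3  97. ] gap 93.9 F [-0.35 -0.48  0.38] q [-0.03  0.65  1.2   0.    1.3   0.06]
total rv [ 0.004 -0.002  0.006] shift mm (current tool axes) [107.    2.7  -1.7] rows 2
 row 0 [ 0.002 -0.001  0.003] [ 0.0535  0.0014 -0.0009]
 row 1 [ 0.002 -0.001  0.003] [ 0.0535  0.0012 -0.0009]
```

View pics/w28.png

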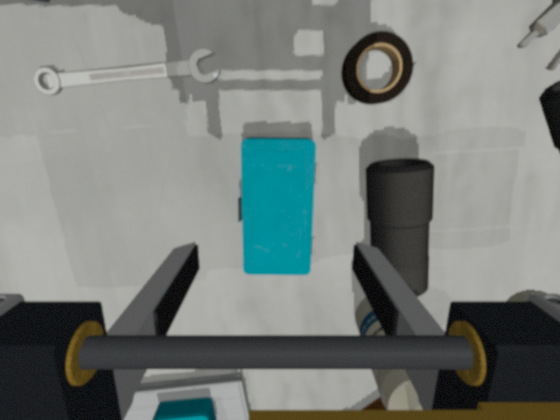

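Run:
```python
from mv import *
t=Cam("top");s=Cam("scene"); save("t29.png",t.bgr,(290,120,400,210),7);save("s29.png",s.bgr,(200,100,320,220),6)
for p,z in (((353,150),100),((346,160),0),((355,137),207)): print(t.onz(*p,z).round(0))
```

```text
[ 758. -115.  100.]
[ 756. -110.    0.]
[ 762. -104.  207.]
```

View pics/t29.png

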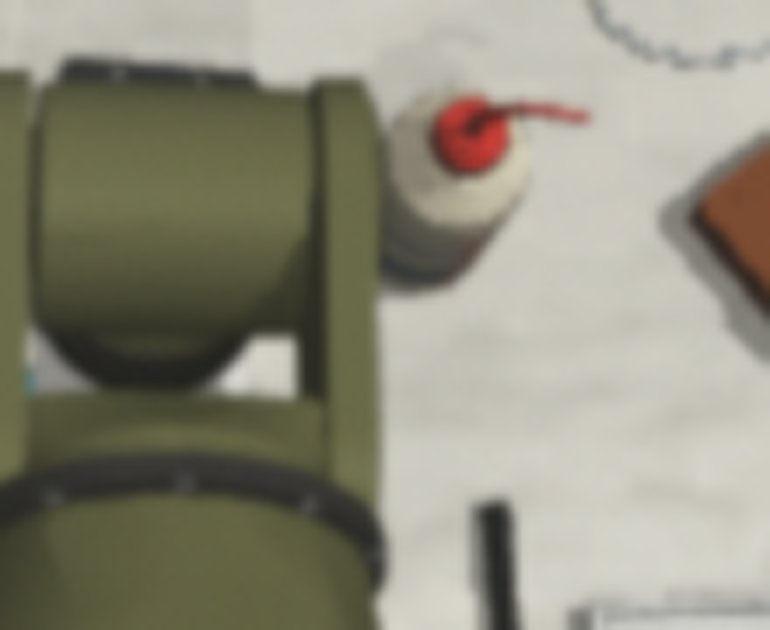

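View pics/s29.png

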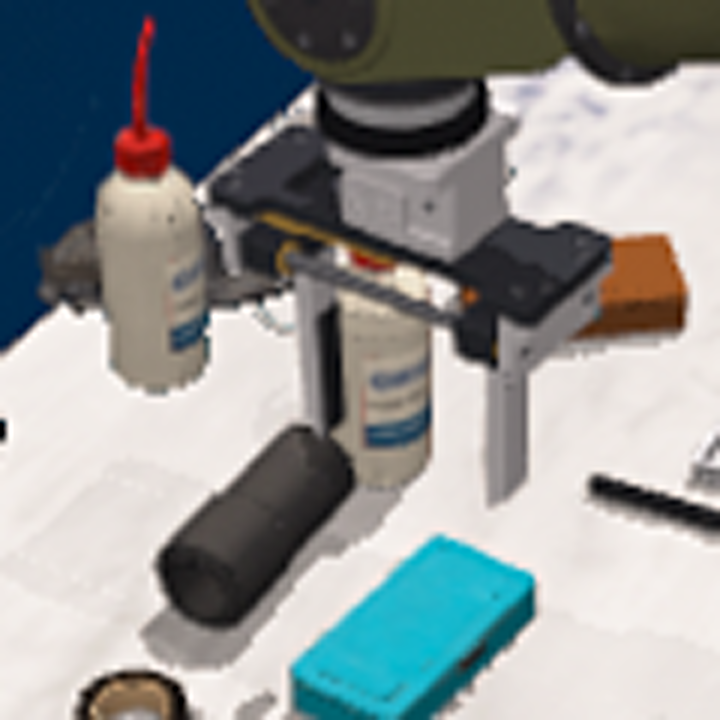

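Call:
{"method": "apply_moves", "body": {"plan": [0.002,0,0.004,0.04,0.0025,-0.002,100,0,0,0,0.04,0,0,100,0,0,0,0.02,0,0,100,0,0,0,0.006,0,0,100,0,0,0,0,0,0,0], "force": 35}}

```text
clock: 35.05
eef_pos: [678.2, 14.6, -6.6]
eef_rot: [2.715, 1.568, 1.044]
wrist_force: [0.4, 0.1, -0.1]
finger_gap: 87.2
```

Call:
{"method": "apply_moves", "body": {"plan": [0,0,0,0,0,0,0,0,0,0,0,0,0,0,0,0,0,0,0,0,0,0,0,0,0,0,0,0,0,0,0,-0.01,0,0,0]}}

```text
clock: 35.67
eef_pos: [677.2, 14.9, 2.0]
eef_rot: [-2.528, 1.568, 2.085]
wrist_force: [-0.1, 0.0, 0.2]
finger_gap: 64.7
```

Call:
{"method": "apply_moves", "body": {"plan": [0,0,0,-0.03,0,0,0,0,0,0,-0.04,0,0,0,0,0,0,0,0,0,0]}}

```text
clock: 36.05
eef_pos: [679.3, 14.7, 76.4]
eef_rot: [2.018, 1.564, 0.347]
wrist_force: [0.3, -0.3, -1.9]
finger_gap: 64.5
```

Run:
```python
from mv import *
show()
w=Cam("wrist"); save("w30.png",w.bgr)
delta([429,-278,70],down(1.7,1))
```

```text
36.05 pos [679.3  14.7  76.4] 
 [[ 0.006  0.995 -0.099]
 [ 0.002 -0.099 -0.995]
 [-1.     0.006 -0.003]] 
F [ 0.26 -0.31 -1.94] M [-0.075 -0.11   0.04 ] gap 64.5 q [-0.033  0.67   1.213  0.003  1.252  0.065]
clock 36.1 pos [678.2  14.7  73.8] gap 64.9 F [-0.1  -0.03 -2.29] q [-0.03  0.67  1.22  0.    1.25  0.07]
total rv [-0.129 -0.002 -0.002] shift mm (current tool axes) [   2.6 -219.   316. ] rows 7
 row 0 [-0.018 -0.    -0.   ] [ 0.0004 -0.0313  0.0451]
 row 1 [-0.018 -0.    -0.   ] [ 0.0004 -0.0321  0.0446]
 row 2 [-0.018 -0.    -0.   ] [ 0.0004 -0.0329  0.044 ]
 row 3 [-0.018 -0.    -0.   ] [ 0.0004 -0.0337  0.0433]
 row 4 [-0.018 -0.    -0.   ] [ 0.0005 -0.0345  0.0427]
 row 5 [-0.018 -0.    -0.   ] [ 0.0005 -0.0353  0.0421]
 row 6 [-0.018 -0.    -0.   ] [ 0.0005 -0.0361  0.0414]
```

View pics/w30.png

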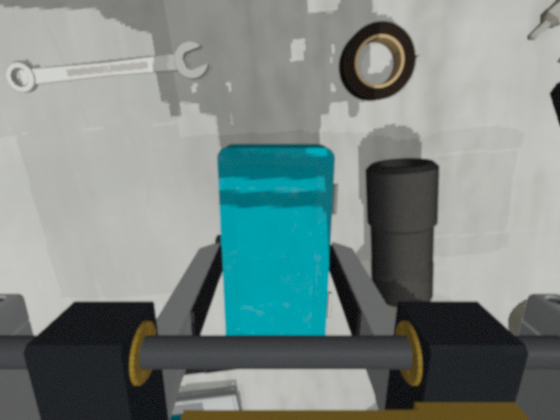

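Call:
{"method": "apply_moves", "body": {"plan": [0,0,0,0,-0.05,0.01,0,-0.02,0,0,0,-0.045,0.035,0,-0.02,0,0,0,-0.035,0.045,0,-0.02,0,0,0,-0.033,0.045,0,-0.02,0,0,0,-0.025,0.048,0]}}

```text
clock: 36.72
eef_pos: [475.7, -153.3, 71.1]
eef_rot: [-2.653, 1.567, 2.041]
wrist_force: [1.2, -0.8, -1.0]
finger_gap: 65.0
```

Run:
```python
from mv import *
delta([429,-278,50],down(1.7,1))
```

```text
clock 36.725 pos [ 475.7 -153.3   71.1] gap 65.0 F [ 1.21 -0.76 -1.  ] q [-0.39  0.31  1.77  0.    1.06 -0.37]
total rv [-0.048 -0.003  0.002] shift mm (current tool axes) [ 20.8 -44.4 125.6] rows 3
 row 0 [-0.016 -0.001  0.001] [ 0.0069 -0.0148  0.0419]
 row 1 [-0.016 -0.001  0.001] [ 0.007  -0.0155  0.0416]
 row 2 [-0.016 -0.001  0.001] [ 0.007  -0.0161  0.0413]
```

Call:
{"method": "apply_moves", "body": {"plan": [-0.016,0,0,0,-0.013,0.04,0,-0.016,0,0,0.005,-0.014,0.04,0,-0.016,-0.002,0,0.005,-0.014,0.04,0,0,0,0,0,0,0,0,0,0,0,0,0,0,0]}}

```text
clock: 37.35
eef_pos: [436.0, -271.8, 61.0]
eef_rot: [-2.549, 1.569, 2.192]
wrist_force: [0.4, 0.7, -1.2]
finger_gap: 65.1
```

Run:
```python
from mv import *
delta([429,-278,0],down(1.7,1))
w=Cam("wrist"); save("w31.png",w.bgr)
```

```text
clock 37.35 pos [ 436.  -271.8   61. ] gap 65.1 F [ 0.37  0.67 -1.23] q [-0.63  0.35  1.74  0.    1.05 -0.66]
total rv [-0.001 -0.001  0.001] shift mm (current tool axes) [61.  -7.1  6. ] rows 2
 row 0 [-0.001 -0.001  0.   ] [ 0.0305 -0.0036  0.003 ]
 row 1 [-0.001 -0.001  0.   ] [ 0.0305 -0.0036  0.003 ]
```

View pics/w31.png

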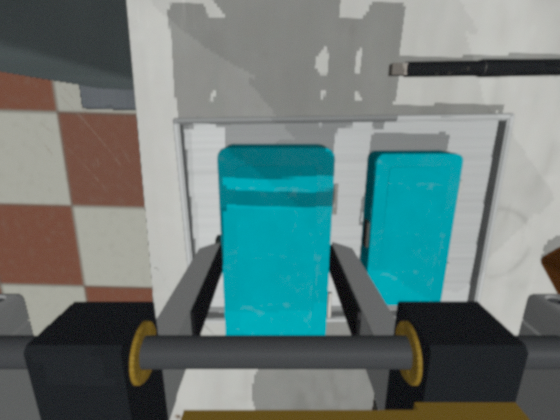

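Call:
{"method": "apply_moves", "body": {"plan": [0,0,0,0.03,-0.0075,0.006,0,0,0,0,0.022,0,0,0,0,0,0,0.007,0,0,0,0,0,0,0.002,0,0,0,0,0,0,0,0,0,0]}}

```text
clock: 38.02
eef_pos: [429.5, -278.6, 1.3]
eef_rot: [1.327, 1.57, -0.215]
wrist_force: [-0.7, 0.5, -1.8]
finger_gap: 65.0
```

Call:
{"method": "apply_moves", "body": {"plan": [0,0,0,0.002,0,0,0,0,0,0,0.001,0,0,0,0,0,0,0,0,0,0]}}

```text
clock: 38.4
eef_pos: [429.0, -278.7, -2.3]
eef_rot: [2.668, 1.57, 1.126]
wrist_force: [-0.5, -0.6, -1.3]
finger_gap: 64.7
```

Call:
{"method": "apply_moves", "body": {"plan": [0,0,0,0.0015,0,0,0,0,0,0,0.001,0,0,0,0,0,0,0,0,0,0]}}

```text
clock: 38.78
eef_pos: [429.1, -278.8, -3.9]
eef_rot: [1.688, 1.57, 0.146]
wrist_force: [-4.6, 3.0, 12.8]
finger_gap: 64.9
```

Call:
{"method": "apply_moves", "body": {"plan": [0,0,0,-0.0005,0,0,0,0,0,0,0,0,0,85,0,0,0,0,0,0,85,0,0,0,0,0,0,85,0,0,0,-0.02,0,0,85]}}

```text
clock: 39.4
eef_pos: [428.3, -278.1, 14.8]
eef_rot: [-2.392, 1.568, 2.349]
wrist_force: [0.6, -0.5, 0.6]
finger_gap: 79.8
```

Call:
{"method": "apply_moves", "body": {"plan": [0,0,0,-0.05,0,0,85,0,0,0,-0.06,0,0,85,0,0,0,-0.04,-0.03,0,85,0,0,0,0,-0.03,-0.05,85,0,0,0,0,-0.01,-0.05,85]}}

```text
clock: 40.02
eef_pos: [354.9, -179.9, 165.9]
eef_rot: [1.522, 1.57, -0.022]
wrist_force: [0.8, 0.2, -0.2]
finger_gap: 79.9
```

Call:
{"method": "apply_moves", "body": {"plan": [0,0,0,0,0,0,85]}}

```text
clock: 40.15
eef_pos: [355.7, -179.0, 166.1]
eef_rot: [1.47, 1.57, -0.07]
wrist_force: [-0.1, -0.4, 0.4]
finger_gap: 79.8
```

Run:
```python
from mv import *
show()
for n in ("wrist","top","scene"):
    c=Cam(n); save(f"f_{n}.png",c.bgr)
    if n=="top":
        for k in cnts(teal(c),60):
            r=cv2.minAreaRect(k); print(np.round(r[0],1),np.round(r[1],1),c.onz(*r[0],29).round(0),c.onz(*r[0],140).round(0))
```

```text
40.15 pos [ 355.7 -179.   166.1] 
 [[ 0.001  1.     0.031]
 [-0.     0.031 -1.   ]
 [-1.     0.001  0.   ]] 
F [-0.06 -0.41  0.36] M [-0.057 -0.108  0.027] gap 79.8 q [-5.590e-01 -3.900e-02  1.926e+00  1.000e-03  1.253e+00 -5.900e-01]
[411.5 272. ] [22. 47.] [ 431. -277.   29.] [ 431. -246.  140.]
[204.2 254.3] [24.5  9.6] [483. 294.  29.] [479. 275. 140.]
[409.4 230.7] [22.8 46.7] [ 545. -277.   29.] [ 535. -246.  140.]
[ 15.5 105. ] [ 4. 40.] [920. 851.  29.] [877. 784. 140.]
```

View pics/f_top.png

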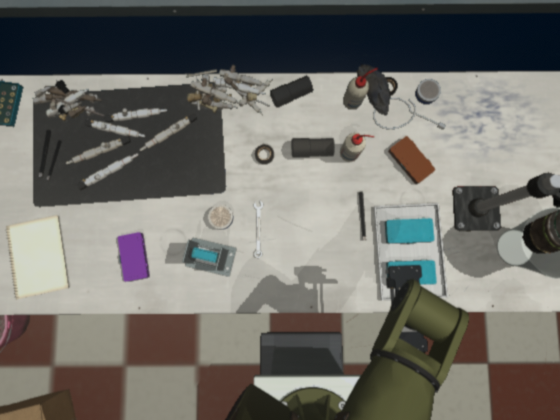

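View pics/f_scene.png

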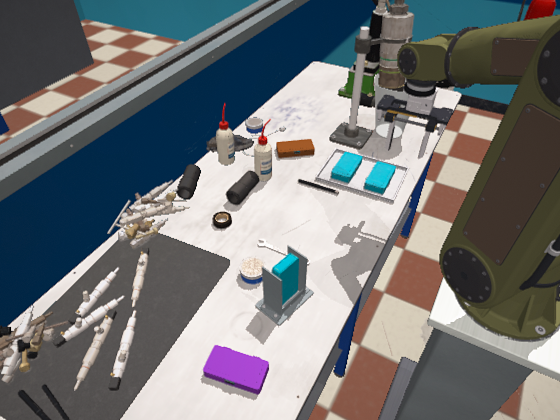

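View pics/f_wrist.png

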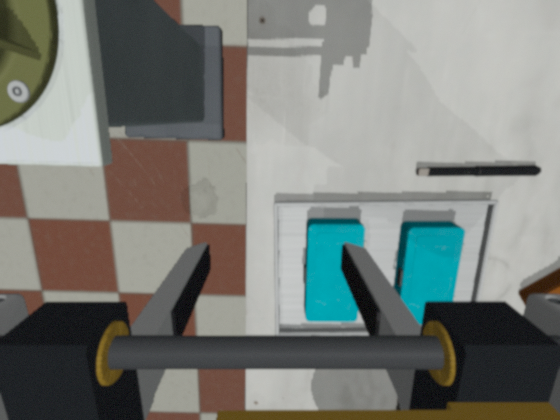

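Run:
```python
from mv import *
c=Cam("scene"); save("f_stand.png",c.bgr,(240,230,330,330),6)
```

```text
(no output)
```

View pics/f_stand.png

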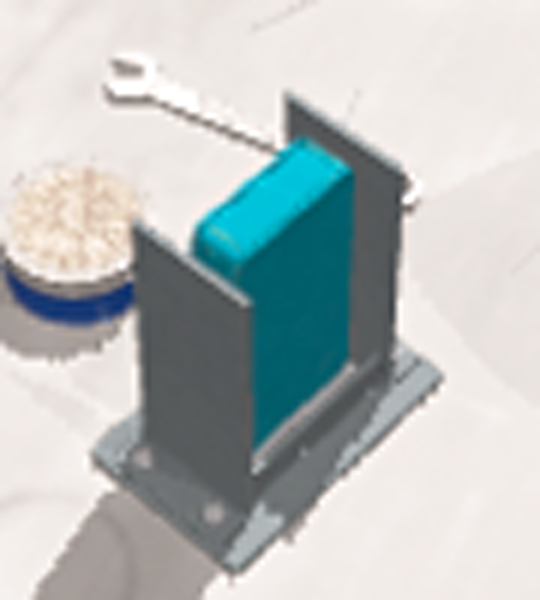

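The case stands upright in the stand with its top below the cheek tops, so the plate is down.

```bash
python3 -c "
from cell import ticket
print(ticket.sign_off())"
```

```text
the job is handed in; nothing more can be done
None
```

I handed the job in at about 40 s of the 72 s allowed. The full case stands in the grey stand and both empties lie in the tray; the sign-off reports no verdict.

**Weighing:** I lifted all three. The case nearest the robot pulled about 5.5 N, so it is the full one. The other two pulled about 1.8 N each, so they are empty.

**Full case:** I regripped it with the tool tilted 45°, stood it on end on the bench, then regripped it across its thickness and lowered it between the cheeks. It touched bottom with the tool about 10 mm higher than when it stood on the bench, which matches the plate being fully down. After release it stood upright, with its top below the cheek tops.

**Empty cases:** Both lie flat, lid up and side by side in the tray, at about (545, -277) and (431, -277) mm, with the tray's middle at about (488, -275).

**Rest of the bench:** The bystanders look unmoved in the last pictures, and the gripper ended clear of everything.

Checks that failed or disagreed:
- **Finger length:** The fingertips sit about 20 mm further back than the reported tool point. My first grasp closed above the lid and missed; I corrected the depth from then on.
- **Joint 6 limit:** My first turn went the wrong way and drove joint 6 up against its limit. It read 2.555 against 2.55 rad before I turned back, and I can't tell whether that counts as passing the range.
- **Scene camera:** It disagreed with the other two by about 5 mm in y, so I used the top and wrist cameras.
- **Tray contact:** Setting the first empty down pressed on the tray with about 24 N at the wrist.

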